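Fetch the standard vial from behind the solvent bottles and put the bottles back

ROBOT

A 6-joint arm with a two-finger parallel gripper is mounted at the origin on the work surface. World frame = base frame: x ahead of the robot, y to its left, z up, the work surface at z = 0. Lengths are in m, angles in rad, forces in N, time in s.
With the tool pointing down it reaches from about 0.225 to 0.875 m from the base axis. Payload 3.4 kg.
Tool frame: the origin (TCP) lies between the finger pads; the fingertips stand 25 mm ahead of it and the grasp point (between the pads) lies 6 mm ahead of it (manip.tips_ahead is the distance from the TCP to the fingertips, in m); z points along the fingers, x is the direction in which the jaws open and shut, and the axes are right-handed (so a half turn about z gives the same grasp; the last joint's range is limited). The gripper opens to 85 mm and grips with 20 to 120 N. Pads are 22 mm wide; open, the fingers measure 114 mm over their backs; the gripper's body (76 mm by 85 mm) begins 54 mm behind the grasp point. The pads swing forward as they close: fully open they stand 13 mm farther back than shut.
Start: joints at [1.19, 0.276, 1.505, -0, 1.361, -0.121], TCP at [0.148, 0.556, 0.256] pointing down, gripper open.
Joint ranges: [-2.89, 2.89], [-0.75, 2.08], [0.22, 2.7], [-1.18, 4.32], [0.11, 2.71], [-2.7, 2.7]. Speed limits (rad/s): [2.57, 2.57, 3.14, 3.14, 3.14, 3.14].

INTERFACE

Orientations are given as a unit quaternion [w, x, y, z].
In Python, from rig import manip gives the robot as it stands. The module is installed in compiled form; this text tells all that it offers.
- The arm moves only by the tool send_rows, never from a script. Its argument "plan" is a list of rows, each an object with "linear": the shift along the tool's x, y, z in m, a list of three; "delta_rot": the turn, a rotation vector about the tool's x, y, z in degrees, a list of three; "fingers": the finger opening in m, from 0 to 0.0854. A call has 1 to 12 rows; each row shifts and turns the pose as measured when the row begins, along the tool's axes as they then stand; what a row does not reach is not made up. A row lasts 1/12 s, in which the tool goes at most 41.7 mm and 7.16 degrees, less where a joint would pass 70% of its speed; a pose out of reach is approached as far as the arm can. A call with a gripper value outside its range is refused whole. The fingers move at their own pace and stop on an object; "force" is the grip in N (left out, the last holds). Time passes only in rows, so rows that do not move let the fingers close. It gives the time, the measured TCP pose, the force and the opening at its end, in the units of the state.
- manip.get_state(): the state, without advancing time (a new reading comes with each control period).
- manip.get_image(name): name is "scene" or "top"; returns the picture (480x640x3 uint8, red, green, blue); there is no depth.
- manip.camera_info(name): a dict with "K" (3x3 intrinsics, pixels), "rvec" (rotation vector, rad) and "tvec" (3), from world to camera coordinates, as OpenCV has them. Camera axes: x right, y down, z forward; pixel columns grow to the right and rows downward; lengths in m; the calibration is good to about 2 mm. A picture is of the moment at which its call begins. camera_info takes no time and is no camera call.
- manip.sign_off(): hands the job in, once; it reports no verdict.
Trained networks look in the newest picture that a camera, given by its name, has taken for a name from the list of things; names that differ only in an ending like _2 or _b are one class to them, and where a whole thing is asked for, a point or a joint stands for the part that bears it (a point fixed in the world has none). Each returns a list of dicts, best first, with "p" (0 to 1); they miss things now and then, are a little off and sometimes report something else, mostly with a low value. They report only what shows in the picture. A call takes as long as a camera call.
- manip.find_in(thing, camera): "extent" ([left, top, right, bottom] in pixels, round what is visible of it).
- manip.masks_of(thing, camera): "pixels" (480x640 bool, what is visible of it) and "extent" ([left, top, right, bottom] in pixels, round what is visible of it).
The state is a dict: "clock": time; "qpos": joint angles; "qd": joint speeds; "effort": joint torques, N m; "position": TCP position; "ee_rot": TCP orientation; "contact_force": force on the tool from outside, world axes, zero at the start; "moment": the same for the moment, N m; "width": finger opening in m.
Only numpy, scipy, OpenCV 4.12 (cv2) and the standard library are available. Lean on these libraries where they do the work, as an engineer would, in place of code of your own. Each camera call takes 0.05 s, during which the arm holds its last target. There are 200 camera calls.

TASK

First lift the two big amber bottles (blue cap and orange cap) out of the white bottle tray and stand them both in the yellow side tray. Then take the small green-capped vial from behind them and stand it in the middle of the balance pan, and last put the two bottles back, each upright on the spot where it stood before. Nothing may tip over, and the white-capped vial, the vial rack and the tip box stay where they are.

Things in the scene. Friction and masses are not known exactly. Their poses are not given: they have to be found in the camera images.
- bottle_blue: Amber bottle, upright, 143 mm tall, 70 mm in diameter up to 92 mm height, then tapering to the neck; round blue screw cap 53 mm in diameter, 116 to 143 mm above the base (take it by the cap). 0.3 to 0.5 kg. In the front row of the bottle tray, 16 mm from the other bottle; left or right varies. Origin: centre of its underside, z up; yaw means nothing.
- bottle_orange: Amber bottle, upright, 143 mm tall, 70 mm in diameter up to 92 mm height, then tapering to the neck; round orange screw cap 53 mm in diameter, 116 to 143 mm above the base (take it by the cap). 0.3 to 0.5 kg. In the front row of the bottle tray, 16 mm from the other bottle; left or right varies. Origin: centre of its underside, z up; yaw means nothing.
- vial_green: Small amber glass vial, upright, 28 mm in diameter up to 42 mm, 61 mm tall, with a green screw cap 24 mm in diameter and 15 mm high. 35 to 60 g. The one to fetch: in the back row of the bottle tray, 7 mm behind the bottles, 16 mm beside the other vial; left or right varies. The bottles leave no room for a gripper. Origin: centre of its underside, z up; its yaw means nothing.
- vial_white: Small amber glass vial, upright, 28 mm in diameter up to 42 mm, 61 mm tall, with a white screw cap 24 mm in diameter and 15 mm high. 35 to 60 g. Bystander next to the green-capped vial; stays in the tray. Origin: centre of its underside, z up; its yaw means nothing.
- bottle_tray: White open tray, dark liner, fixed, 190 mm (its x) by 230 mm (its y), walls 4 mm thick, 31 mm high with the rim, floor 4 mm thick. Bottles stand in front (28 mm to -x of its centre, 43 mm to either side), vials behind (24 mm to +x, 22 mm to either side), all give or take 2 mm. Origin: centre of its underside; x points to the back row, away from the robot.
- side_tray: Yellow open tray, empty, fixed, left or right of the bottle tray (the balance is on the other side), 220 mm (its x) by 130 mm (its y), walls 4 mm thick, 31 mm high with the rim, floor 4 mm thick. Both bottles fit one behind the other along its x, about 46 mm either side of its centre. Origin: centre of its underside, on the bench.
- balance: Grey balance, fixed, 190 mm wide, display towards the robot (its -x, reaching 161 mm from the origin). Round steel pan 120 mm in diameter, its flat rigid top 72 mm above the bench; housing 58 mm high behind, 47 mm in front. Origin: on the bench under the centre of the pan.
- vial_rack: Bystander: loose white rack 85 x 130 mm full of small blue-capped vials, 43 mm tall, beside the far end of the bottle tray. Origin: centre of its underside.
- tip_box: Bystander: loose blue pipette-tip box with a pale lid, 80 x 118 mm, 63 mm tall, beside the far end of the bottle tray. Origin: centre of its underside.

How it is judged:
On the way, in this order (a step that is already met when the one before it is completed fails the run):
1. both bottles stand upright and released in the yellow side tray, the green-capped vial still at its place (x of bottle_blue in the frame of side_tray between -0.07 and 0.07 m and y of bottle_blue in the frame of side_tray between -0.03 and 0.03 m and z of each of bottle_blue, bottle_orange in the frame of side_tray below 0.01 m and contact force between each of bottle_blue, bottle_orange and the fingers below 0.1 N and angle between each of bottle_blue, bottle_orange's own z axis and vertical below 0.1 rad and linear speed of each of bottle_blue, bottle_orange below 0.02 m/s and x of bottle_orange in the frame of side_tray between -0.07 and 0.07 m and y of bottle_orange in the frame of side_tray between -0.03 and 0.03 m and distance of vial_green from where it was at the start of the episode below 0.02 m), for 0.2 s.
2. the green-capped vial stands released in the middle of the balance pan, both bottles still in the side tray (horizontal distance between vial_green and balance below 0.02 m and z of vial_green in the frame of balance between 0.066 and 0.078 m and contact force between each of vial_green, bottle_blue, bottle_orange and the fingers below 0.1 N and angle between each of vial_green, bottle_blue, bottle_orange's own z axis and vertical below 0.1 rad and linear speed of each of vial_green, bottle_blue, bottle_orange below 0.02 m/s and x of bottle_blue in the frame of side_tray between -0.07 and 0.07 m and y of bottle_blue in the frame of side_tray between -0.03 and 0.03 m and z of each of bottle_blue, bottle_orange in the frame of side_tray below 0.01 m and x of bottle_orange in the frame of side_tray between -0.07 and 0.07 m and y of bottle_orange in the frame of side_tray between -0.03 and 0.03 m), for 0.2 s.
At the end, for the whole second after the job is handed in: The green-capped vial stands upright at rest on the pan, within 20 mm of its centre; each bottle stands upright at rest within 14 mm of where it stood at the start; the white-capped vial is within 15 mm, the vial rack and the tip box within 20 mm of their starts (horizontal distance between vial_green and balance below 0.02 m and z of vial_green in the frame of balance between 0.066 and 0.078 m and contact force between vial_green and the fingers below 0.1 N and angle between each of vial_green, bottle_blue, bottle_orange, vial_white's own z axis and vertical below 0.1 rad and linear speed of each of vial_green, bottle_blue, bottle_orange, vial_white below 0.02 m/s and distance of each of bottle_blue, bottle_orange from where it was at the start of the episode below 0.014 m and distance of vial_white from where it was at the start of the episode below 0.015 m and distance of each of vial_rack, tip_box from where it was at the start of the episode below 0.02 m); the robot touches nothing.
It fails at once if a bottle or vial tips over (more than about 35 degrees) (angle between any of bottle_blue, bottle_orange, vial_green, vial_white's own z axis and vertical above 0.6 rad).
It fails at once if the white-capped vial, the vial rack or the tip box is moved by more than 25 mm (distance of any of vial_white, vial_rack, tip_box from where it was at the start of the episode above 0.025 m).
It also fails if it takes over 106 s, if anything falls off the work surface, if the arm or the gripper's body presses on something with over 40 N, if the wrist force passes 120 N, or if a joint passes its speed limit or range.

## Working session

There is one attempt and no reset: what is moved stays moved. The work goes in short steps, Python scripts to look and compute and a tool call to move; the robot and the scene stay as the last step left them, time stands still between calls to the robot, and variables do not carry over. Pictures are saved under pics/ and viewed, about 12 in all and at most 16, crops included, and the job is handed in when it is done.

Besides the shell and the picture viewer there is one more tool, called by a JSON object that holds its "name" and its "arguments", one argument or row to a line. send_rows: Moves the arm, as the interface text tells. Its arguments: {"type":"object","properties":{"plan":{"type":"array","items":{"type":"object","properties":{"linear":{"type":"array","items":{"type":"number"}},"delta_rot":{"type":"array","items":{"type":"number"}},"fingers":{"type":"number"}}}},"force":{"type":"number"}},"required":["plan"]}

```bash
mkdir -p pics; cat > h.py <<'E'
import numpy as np, cv2
from rig import manip
def cam(n):
    c=manip.camera_info(n); R=cv2.Rodrigues(np.array(c['rvec'],float))[0]; return np.array(c['K'],float),R,np.array(c['tvec'],float).ravel()
def ray(n,u,v,z):
    K,R,t=cam(n); C=-R.T@t; d=R.T@np.linalg.inv(K)@np.array([u,v,1.]); return C+d*(z-C[2])/d[2]
def save(n,f):
    im=manip.get_image(n); cv2.imwrite('pics/'+f,im[:,:,::-1]); return im
E
python3 - <<'E'
from h import *
a=save('top','t0.png');b=save('scene','s0.png')
cv2.imwrite('pics/t0.png',a[:,:,::-1])
for n in('top','scene'):
    K,R,t=cam(n);print(n,K[0,0],-R.T@t)
    for th in ['bottle_blue','bottle_orange','vial_green','vial_white','bottle_tray','side_tray','balance']:
        for r in manip.masks_of(th,n)[:2]:
            m=r['pixels'];ys,xs=np.nonzero(m);print(n,th,round(r['p'],2),np.round(r['extent']),xs.mean().round(1),ys.mean().round(1),len(xs))
s=manip.get_state();print(s)
E
```

```text
top 484.115332191372 [ 0.49546638 -0.01770473  0.9619201 ]
top bottle_blue 0.59 [288. 243. 327. 280.] 308.3 262.8 1214
top bottle_orange 0.85 [240. 234. 287. 274.] 262.3 255.3 1379
top bottle_orange 0.61 [ 92. 236. 181. 360.] 136.7 300.4 8755
top vial_green 0.71 [298. 227. 310. 240.] 303.2 235.4 188
top vial_green 0.17 [222. 188. 358. 307.] 290.8 244.3 9069
top vial_white 0.59 [424. 272. 547. 415.] 487.6 343.1 14107
top vial_white 0.58 [273. 226. 288. 242.] 280.6 232.2 171
top bottle_tray 0.92 [222. 190. 358. 307.] 290.8 244.6 9148
top side_tray 0.64 [ 94. 238. 179. 362.] 136.7 300.4 8733
top balance 0.58 [427. 271. 547. 416.] 487.5 343.0 14264
scene 544.1612007857997 [1.37150983 0.07779761 0.7409013 ]
scene bottle_blue 0.96 [301. 180. 341. 257.] 322.5 216.2 2248
scene bottle_orange 0.88 [350. 185. 385. 268.] 366.7 227.6 2350
scene vial_green 0.73 [320. 243. 333. 270.] 323.8 254.6 401
scene vial_white 0.63 [338. 243. 355. 276.] 347.0 258.8 392
scene bottle_tray 0.71 [265. 209. 410. 311.] 336.5 266.5 6381
scene side_tray 0.88 [452. 194. 528. 281.] 488.7 236.2 5481
scene balance 0.6 [120. 144. 234. 220.] 178.4 184.3 6812
{'clock': 0.8, 'qpos': array([ 1.19000626e+00,  2.75907260e-01,  1.50490143e+00, -7.87424027e-06,
        1.36063584e+00, -1.20982707e-01]), 'qd': array([ 9.26577366e-04,  6.28298795e-04, -9.87739673e-05,  6.11430959e-04,
        5.53746484e-04, -3.33009112e-05]), 'effort': array([ 1.21979378e-04, -4.16590726e+01, -2.46086544e+01, -2.91314191e-04,
       -2.52780792e-04,  6.98940639e-07]), 'position': array([0.14773188, 0.55575182, 0.2563233 ]), 'ee_rot': array([-3.44149975e-05,  7.92746110e-01,  6.09551967e-01,  6.56927404e-05]), 'contact_force': array([ 0.24630589, -0.52853765, -0.26563491]), 'moment': array([ 0.00016246,  0.01659583, -0.0269362 ]), 'width': 0.08534365326462472}
```

```bash
ls pics
```

```text
s0.png
t0.png
```

View pics/t0.png

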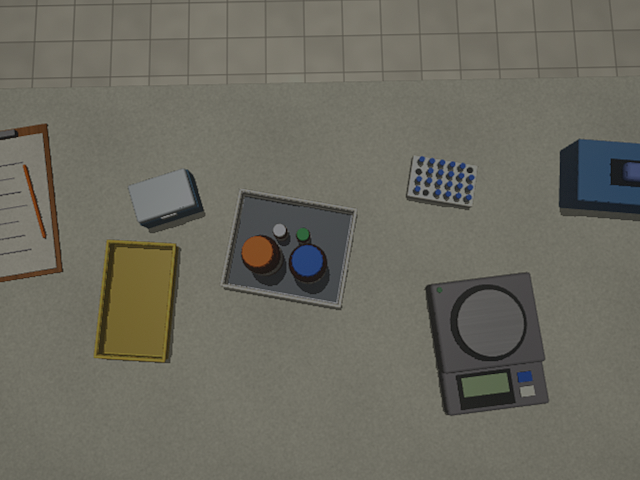

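View pics/s0.png

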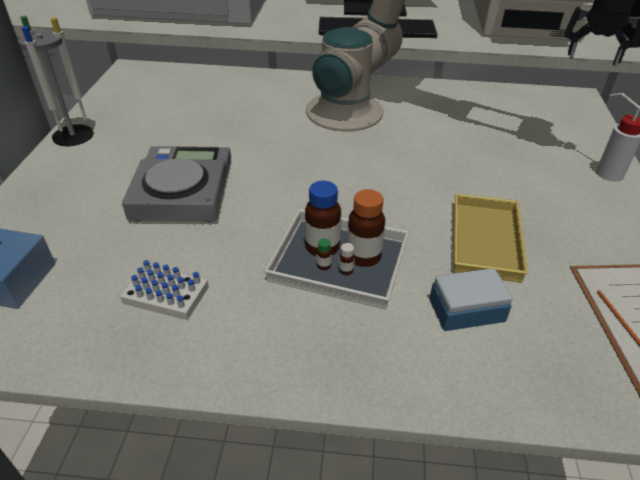

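The top view shows the orange cap at (258,251), blue at (308,262), green vial at (303,235), white vial at (280,231), side tray around (137,300) and pan at (488,323). The scene view agrees with this layout. Next I'll work out metric positions.

```bash
cat > m.py <<'E'
from h import *
im=cv2.imread('pics/t0.png');hsv=cv2.cvtColor(im,cv2.COLOR_BGR2HSV)
def blob(lo,hi,box):
    m=cv2.inRange(hsv,lo,hi);z=np.zeros_like(m);x0,y0,x1,y1=box;z[y0:y1,x0:x1]=m[y0:y1,x0:x1]
    n,l,st,c=cv2.connectedComponentsWithStats(z);i=1+st[1:,4].argmax();cs,_=cv2.findContours((l==i).astype(np.uint8),0,1)
    return max(cs,key=cv2.contourArea)
def circ(name,c,z):
    (u,v),r=cv2.minEnclosingCircle(c);M=cv2.moments(c);a,b=M['m10']/M['m00'],M['m01']/M['m00']
    p=ray('top',a,b,z);q=ray('top',a+r,b,z);print(name,round(a,1),round(b,1),'r',round(r,1),p.round(4),'r_m',np.linalg.norm(p-q).round(4))
circ('blue',blob((100,120,60),(130,255,255),(280,230,340,290)),.147)
circ('orange',blob((5,150,110),(20,255,255),(230,225,285,280)),.147)
circ('green',blob((45,80,40),(85,255,255),(290,220,320,245)),.065)
circ('white',blob((0,0,130),(180,60,255),(270,222,290,239)),.065)
g=cv2.GaussianBlur(cv2.cvtColor(im,6),(5,5),0)
pan=blob((0,0,85),(180,60,255),(445,280,532,365))
circ('pan',pan,.072)
for n in('side_tray','bottle_tray'):
    r=manip.masks_of(n,'top')[0];cs,_=cv2.findContours(r['pixels'].astype(np.uint8),0,1)
    c=max(cs,key=cv2.contourArea).reshape(-1,2)
    P=np.array([ray('top',u,v,.031)[:2] for u,v in c]);(cx,cy),sz,a=cv2.minAreaRect((P*1000).astype(np.float32))
    print(n,round(cx),round(cy),np.round(sz),round(a,1))
n='balance'
E
python3 m.py
python3 - <<'E'
import cv2
im=cv2.imread('pics/t0.png')
cv2.imwrite('pics/t0z.png',cv2.resize(im[180:380,80:360],None,fx=2.8,fy=2.8,interpolation=cv2.INTER_CUBIC))
E
```

```text
blue 306.8 260.2 r 15.9 [ 0.5628 -0.0015  0.147 ] r_m 0.0269
orange 256.7 250.8 r 15.1 [0.5803 0.0831 0.147 ] r_m 0.0255
green 302.5 234.0 r 6.3 [0.6187 0.0073 0.065 ] r_m 0.0117
white 278.9 229.6 r 5.5 [0.6279 0.0514 0.065 ] r_m 0.0102
pan 490.2 322.5 r 33.4 [ 0.4494 -0.3304  0.072 ] r_m 0.0605
side_tray 503 326 [143. 227.] 85.8
bottle_tray 600 34 [236. 196.] 78.6
```

View pics/t0z.png

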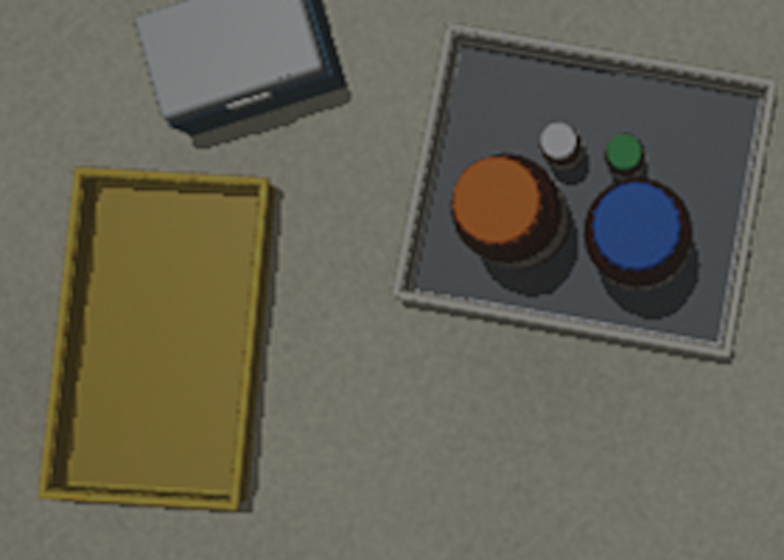

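The crop shows the tray corners clearly, and the caps match the 86 mm spacing and the tray geometry. I'll fix the side tray centre from its rim corners (107.5,240.7), (176.4,244.3), (94.6,356.8) and (165,361.4).

```bash
cat > go.py <<'E'
import sys
from h import *
from scipy.spatial.transform import Rotation as R
s=manip.get_state();p=s['position'];q=np.array(s['ee_rot']);Rm=R.from_quat(q[[1,2,3,0]]).as_matrix()
yaw=np.degrees(np.arctan2(Rm[1,0],Rm[0,0]))
print('t',round(s['clock'],2),'p',p.round(4),'yaw',yaw.round(2),'tiltz',Rm[:,2].round(4),'w',round(s['width'],4),'F',np.round(s['contact_force'],1))
if len(sys.argv)>4:
    x,y,z,t=map(float,sys.argv[1:5]);d=(yaw-t+180)%360-180
    a=np.radians(t);e=np.array([x,y,z])-p
    for lab,b in(('now-axes',np.radians(yaw)),('after-turn',a)):
        print(lab,'turn z deg',d.round(2),'linear mm',(1000*np.array([np.cos(b)*e[0]+np.sin(b)*e[1],np.sin(b)*e[0]-np.cos(b)*e[1],-e[2]])).round(1))
E
python3 - <<'E'
from h import *
P=np.array([ray('top',u,v,.031)[:2] for u,v in[(107.5,240.7),(176.4,244.3),(94.6,356.8),(165,361.4)]]);print(P.round(4),P.mean(0).round(4))
d=P[0]+P[1]-P[2]-P[3];print(np.degrees(np.arctan2(d[1],d[0])))
for a,b in((0,1),(2,3),(0,2),(1,3)):print(np.linalg.norm(P[a]-P[b]).round(3))
E
python3 go.py .5803 .0831 .22 -11.7
```

```text
[[0.6176 0.3867]
 [0.608  0.2529]
 [0.3976 0.4034]
 [0.3867 0.2706]] [0.5025 0.3284]
-4.472829430926201
0.134
0.133
0.221
0.222
t 0.9 p [0.1477 0.5557 0.2563] yaw 75.12 tiltz [ 0.e+00  1.e-04 -1.e+00] w 0.0854 F [ 0.  -0.5  0.8]
now-axes turn z deg 86.82 linear mm [-345.7  539.5   36.3]
after-turn turn z deg 86.82 linear mm [519.4 375.1  36.3]
```

{"name": "send_rows", "arguments": {
  "plan": [
    {"linear":[0,0,0],"delta_rot":[0,0,7.1],"fingers":0.085},
    {"linear":[0,0,0],"delta_rot":[0,0,7.1],"fingers":0.085},
    {"linear":[0,0,0],"delta_rot":[0,0,7.1],"fingers":0.085},
    {"linear":[0,0,0],"delta_rot":[0,0,7.1],"fingers":0.085},
    {"linear":[0,0,0],"delta_rot":[0,0,7.1],"fingers":0.085},
    {"linear":[0,0,0],"delta_rot":[0,0,7.1],"fingers":0.085},
    {"linear":[0,0,0],"delta_rot":[0,0,7.1],"fingers":0.085},
    {"linear":[0,0,0],"delta_rot":[0,0,7.1],"fingers":0.085},
    {"linear":[0,0,0],"delta_rot":[0,0,7.1],"fingers":0.085},
    {"linear":[0,0,0],"delta_rot":[0,0,7.1],"fingers":0.085},
    {"linear":[0,0,0],"delta_rot":[0,0,7.1],"fingers":0.085},
    {"linear":[0,0,0],"delta_rot":[0,0,7.1],"fingers":0.085}
  ]
}}

```text
clock: 1.9
position: [0.1477, 0.5557, 0.2565]
ee_rot: [-0.0, 0.995, -0.097, 0.0]
contact_force: [-0.3, -0.3, -0.8]
width: 0.0851
```

```bash
python3 go.py .5803 .0831 .22 -11.7
```

```text
t 1.9 p [0.1477 0.5557 0.2565] yaw -11.12 tiltz [ 1.e-04  3.e-04 -1.e+00] w 0.0851 F [-0.3 -0.3 -0.8]
now-axes turn z deg 0.58 linear mm [515.6 380.3  36.5]
after-turn turn z deg 0.58 linear mm [519.4 375.1  36.5]
```

{"name": "send_rows", "arguments": {
  "plan": [
    {"linear":[0.032,0.0236,0],"delta_rot":[0,0,0.58],"fingers":0.085},
    {"linear":[0.032,0.0236,0],"delta_rot":[0,0,0],"fingers":0.085},
    {"linear":[0.032,0.0236,0],"delta_rot":[0,0,0],"fingers":0.085},
    {"linear":[0.032,0.0236,0],"delta_rot":[0,0,0],"fingers":0.085},
    {"linear":[0.032,0.0236,0],"delta_rot":[0,0,0],"fingers":0.085},
    {"linear":[0.032,0.0236,0],"delta_rot":[0,0,0],"fingers":0.085},
    {"linear":[0.032,0.0236,0],"delta_rot":[0,0,0],"fingers":0.085},
    {"linear":[0.032,0.0236,0],"delta_rot":[0,0,0],"fingers":0.085},
    {"linear":[0.032,0.0236,0],"delta_rot":[0,0,0],"fingers":0.085},
    {"linear":[0.032,0.0236,0],"delta_rot":[0,0,0],"fingers":0.085},
    {"linear":[0.032,0.0236,0],"delta_rot":[0,0,0],"fingers":0.085},
    {"linear":[0.032,0.0236,0],"delta_rot":[0,0,0],"fingers":0.085}
  ]
}}

```text
clock: 2.9
position: [0.4741, 0.1932, 0.2555]
ee_rot: [-0.005, 0.995, -0.097, 0.001]
contact_force: [0.3, 0.6, -0.8]
width: 0.0848
```

```bash
python3 go.py .5803 .0831 .20 -11.7
```

```text
t 2.9 p [0.4741 0.1932 0.2555] yaw -11.13 tiltz [ 0.0031  0.0094 -1.    ] w 0.0848 F [ 0.3  0.6 -0.8]
now-axes turn z deg 0.57 linear mm [125.5  87.5  55.5]
after-turn turn z deg 0.57 linear mm [126.4  86.3  55.5]
```

{"name": "send_rows", "arguments": {
  "plan": [
    {"linear":[0.03,0.0206,0],"delta_rot":[0,0,0.57],"fingers":0.085},
    {"linear":[0.03,0.0206,0],"delta_rot":[0,0,0],"fingers":0.085},
    {"linear":[0.03,0.0206,0],"delta_rot":[0,0,0],"fingers":0.085},
    {"linear":[0.025,0.017,0],"delta_rot":[0,0,0],"fingers":0.085},
    {"linear":[0,0,0],"delta_rot":[0,0,0],"fingers":0.085},
    {"linear":[0,0,0],"delta_rot":[0,0,0],"fingers":0.085}
  ]
}}

```text
clock: 3.4
position: [0.581, 0.0787, 0.2548]
ee_rot: [-0.004, 0.994, -0.107, 0.004]
contact_force: [-0.7, 0.6, 0.8]
width: 0.0851
```

```bash
python3 go.py .5803 .0831 .20 -11.7; python3 - <<'E'
from h import *
save('scene','s1.png');a=save('top','t1.png')
cv2.imwrite('pics/t1z.png',cv2.resize(a[180:320,200:380,::-1],None,fx=4,fy=4,interpolation=2))
E
```

```text
t 3.4 p [0.581  0.0787 0.2548] yaw -12.34 tiltz [ 0.0084  0.0068 -0.9999] w 0.0851 F [-0.7  0.6  0.8]
now-axes turn z deg -0.64 linear mm [-1.7 -4.1 54.8]
after-turn turn z deg -0.64 linear mm [-1.6 -4.1 54.8]
```

View pics/s1.png

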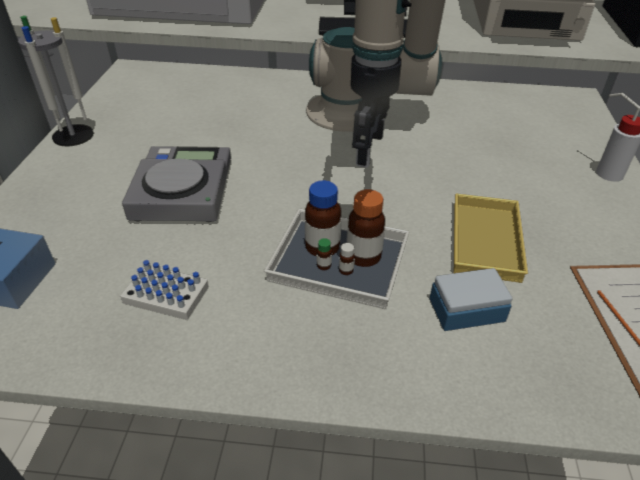

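The gripper hovers over the orange bottle with nothing touched. I'll add the tilt correction to the helper, then descend.

```bash
cat >> go.py <<'E'
    Rt=np.array([[np.cos(a),np.sin(a),0],[np.sin(a),-np.cos(a),0],[0,0,-1]])
    print('rotvec deg',np.degrees(R.from_matrix(Rm.T@Rt).as_rotvec()).round(2),'lin-tool',(1000*Rm.T@e).round(1))
E
python3 go.py .5803 .0831 .138 -11.7
```

```text
t 3.5 p [0.5802 0.0798 0.2549] yaw -12.23 tiltz [ 0.0085  0.0065 -0.9999] w 0.0848 F [0.3 0.3 0.3]
now-axes turn z deg -0.53 linear mm [ -0.6  -3.3 116.9]
after-turn turn z deg -0.53 linear mm [ -0.6  -3.3 116.9]
rotvec deg [-0.46 -0.4  -0.53] lin-tool [ -1.5  -2.3 116.9]
```

{"name": "send_rows", "arguments": {
  "plan": [
    {"linear":[-0.001,-0.003,0.02],"delta_rot":[-0.46,-0.4,-0.53],"fingers":0.085},
    {"linear":[0,0,0.02],"delta_rot":[0,0,0],"fingers":0.085},
    {"linear":[0,0,0.02],"delta_rot":[0,0,0],"fingers":0.085},
    {"linear":[0,0,0],"delta_rot":[0,0,0],"fingers":0.085},
    {"linear":[0,0,0],"delta_rot":[0,0,0],"fingers":0.085}
  ]
}}

```text
clock: 3.92
position: [0.5762, 0.0896, 0.1961]
ee_rot: [-0.001, 0.995, -0.098, 0.001]
contact_force: [0.0, 0.5, -0.0]
width: 0.0847
```

```bash
python3 go.py .5803 .0831 .138 -11.7
```

```text
t 3.92 p [0.5762 0.0896 0.1961] yaw -11.26 tiltz [ 0.0023  0.0025 -1.    ] w 0.0847 F [ 0.   0.5 -0. ]
now-axes turn z deg 0.44 linear mm [ 5.3  5.6 58.1]
after-turn turn z deg 0.44 linear mm [ 5.4  5.5 58.1]
rotvec deg [-0.16 -0.1   0.44] lin-tool [ 5.2  5.7 58.1]
```

{"name": "send_rows", "arguments": {
  "plan": [
    {"linear":[0.004,0.004,0.015],"delta_rot":[-0.1,-0.1,0.3],"fingers":0.085},
    {"linear":[0,0,0],"delta_rot":[0,0,0],"fingers":0.085},
    {"linear":[0,0,0],"delta_rot":[0,0,0],"fingers":0.085},
    {"linear":[0,0,0],"delta_rot":[0,0,0],"fingers":0.085}
  ]
}}

```text
clock: 4.25
position: [0.5789, 0.0884, 0.1859]
ee_rot: [-0.001, 0.995, -0.098, 0.002]
contact_force: [-0.8, -0.6, -0.4]
width: 0.0854
```

```bash
python3 go.py .5803 .0831 .138 -11.7
```

```text
t 4.25 p [0.5789 0.0884 0.1859] yaw -11.3 tiltz [ 0.005   0.0024 -1.    ] w 0.0854 F [-0.8 -0.6 -0.4]
now-axes turn z deg 0.4 linear mm [ 2.5  4.9 47.9]
after-turn turn z deg 0.4 linear mm [ 2.5  4.9 47.9]
rotvec deg [-0.19 -0.26  0.4 ] lin-tool [ 2.2  5.1 47.9]
```

{"name": "send_rows", "arguments": {
  "plan": [
    {"linear":[0.002,0.005,0.012],"delta_rot":[-0.1,-0.2,0.3],"fingers":0.085},
    {"linear":[0,0,0.012],"delta_rot":[0,0,0],"fingers":0.085},
    {"linear":[0,0,0],"delta_rot":[0,0,0],"fingers":0.085},
    {"linear":[0,0,0],"delta_rot":[0,0,0],"fingers":0.085}
  ]
}}

```text
clock: 4.58
position: [0.5819, 0.0831, 0.1645]
ee_rot: [-0.001, 0.995, -0.101, 0.004]
contact_force: [-0.1, 0.7, 0.5]
width: 0.0849
```

```bash
python3 go.py .5803 .0831 .138 -11.7;python3 go.py
```

```text
t 4.58 p [0.5819 0.0831 0.1645] yaw -11.58 tiltz [ 0.0086  0.0013 -1.    ] w 0.0849 F [-0.1  0.7  0.5]
now-axes turn z deg 0.12 linear mm [-1.5  0.3 26.5]
after-turn turn z deg 0.12 linear mm [-1.5  0.3 26.5]
rotvec deg [-0.17 -0.47  0.12] lin-tool [-1.8  0.4 26.5]
t 4.58 p [0.5819 0.0831 0.1645] yaw -11.58 tiltz [ 0.0086  0.0013 -1.    ] w 0.0849 F [-0.1  0.7  0.5]
```

{"name": "send_rows", "arguments": {
  "plan": [
    {"linear":[-0.0015,0,0.012],"delta_rot":[-0.1,-0.4,0],"fingers":0.085},
    {"linear":[0,0,0.012],"delta_rot":[0,0,0],"fingers":0.085},
    {"linear":[0,0,0.002],"delta_rot":[0,0,0],"fingers":0.085},
    {"linear":[0,0,0],"delta_rot":[0,0,0],"fingers":0.085},
    {"linear":[0,0,0],"delta_rot":[0,0,0],"fingers":0.085}
  ]
}}

```text
clock: 5.0
position: [0.5811, 0.0829, 0.1375]
ee_rot: [-0.001, 0.995, -0.101, 0.001]
contact_force: [-0.3, -1.0, 1.2]
width: 0.0851
```

```bash
python3 go.py .5803 .0831 .138 -11.7
```

```text
t 5.0 p [0.5811 0.0829 0.1375] yaw -11.62 tiltz [ 2.e-03  8.e-04 -1.e+00] w 0.0851 F [-0.3 -1.   1.2]
now-axes turn z deg 0.08 linear mm [-0.8 -0.  -0.5]
after-turn turn z deg 0.08 linear mm [-0.8 -0.  -0.5]
rotvec deg [-0.07 -0.1   0.08] lin-tool [-0.8 -0.  -0.5]
```

{"name": "send_rows", "arguments": {
  "plan": [
    {"linear":[0,0,0],"delta_rot":[0,0,0],"fingers":0.045},
    {"linear":[0,0,0],"delta_rot":[0,0,0],"fingers":0.045},
    {"linear":[0,0,0],"delta_rot":[0,0,0],"fingers":0.045},
    {"linear":[0,0,0],"delta_rot":[0,0,0],"fingers":0.045},
    {"linear":[0,0,0],"delta_rot":[0,0,0],"fingers":0.045},
    {"linear":[0,0,0],"delta_rot":[0,0,0],"fingers":0.045}
  ],
  "force": 50
}}

```text
clock: 5.5
position: [0.5815, 0.083, 0.1386]
ee_rot: [-0.001, 0.995, -0.101, 0.002]
contact_force: [-0.5, -0.6, -0.6]
width: 0.0519
```

```bash
python3 go.py .5803 .0831 .300 -11.7
```

```text
t 5.5 p [0.5815 0.083  0.1386] yaw -11.61 tiltz [ 3.3e-03  9.0e-04 -1.0e+00] w 0.0519 F [-0.5 -0.6 -0.6]
now-axes turn z deg 0.09 linear mm [  -1.2    0.2 -161.4]
after-turn turn z deg 0.09 linear mm [  -1.2    0.2 -161.4]
rotvec deg [-0.09 -0.18  0.09] lin-tool [-7.000e-01 -1.000e-01 -1.614e+02]
```

{"name": "send_rows", "arguments": {
  "plan": [
    {"linear":[0,0,-0.005],"delta_rot":[0,0,0],"fingers":0.045},
    {"linear":[0,0,-0.015],"delta_rot":[0,0,0],"fingers":0.045},
    {"linear":[0,0,-0.02],"delta_rot":[0,0,0],"fingers":0.045},
    {"linear":[0,0,-0.02],"delta_rot":[0,0,0],"fingers":0.045},
    {"linear":[0,0,-0.02],"delta_rot":[0,0,0],"fingers":0.045},
    {"linear":[0,0,-0.02],"delta_rot":[0,0,0],"fingers":0.045},
    {"linear":[0,0,-0.02],"delta_rot":[0,0,0],"fingers":0.045},
    {"linear":[0,0,-0.02],"delta_rot":[0,0,0],"fingers":0.045},
    {"linear":[0,0,-0.01],"delta_rot":[0,0,0],"fingers":0.045},
    {"linear":[0,0,0],"delta_rot":[0,0,0],"fingers":0.045}
  ]
}}

```text
clock: 6.33
position: [0.5756, 0.0827, 0.2888]
ee_rot: [0.001, 0.995, -0.101, -0.009]
contact_force: [1.0, -0.3, -5.3]
width: 0.0516
```

```bash
python3 go.py .5484 .3248 .3 60
```

```text
t 6.33 p [0.5756 0.0827 0.2888] yaw -11.61 tiltz [-1.810e-02  3.000e-04 -9.998e-01] w 0.0516 F [ 1.  -0.3 -5.3]
now-axes turn z deg -71.61 linear mm [ -75.4 -231.7  -11.2]
after-turn turn z deg -71.61 linear mm [ 196.1 -144.6  -11.2]
rotvec deg [ -0.47   1.   -71.61] lin-tool [ -75.5 -231.7  -10.6]
```

{"name": "send_rows", "arguments": {
  "plan": [
    {"linear":[-0.004,-0.012,-0.003],"delta_rot":[-0.3,0.5,0],"fingers":0.045},
    {"linear":[-0.0085,-0.026,0],"delta_rot":[0,0.5,0],"fingers":0.045},
    {"linear":[-0.0085,-0.026,0],"delta_rot":[0,0,0],"fingers":0.045},
    {"linear":[-0.0085,-0.026,0],"delta_rot":[0,0,0],"fingers":0.045},
    {"linear":[-0.0085,-0.026,0],"delta_rot":[0,0,0],"fingers":0.045},
    {"linear":[-0.0085,-0.026,0],"delta_rot":[0,0,0],"fingers":0.045},
    {"linear":[-0.0085,-0.026,0],"delta_rot":[0,0,0],"fingers":0.045},
    {"linear":[-0.0085,-0.026,0],"delta_rot":[0,0,0],"fingers":0.045},
    {"linear":[-0.007,-0.021,0],"delta_rot":[0,0,0],"fingers":0.045},
    {"linear":[-0.003,-0.01,0],"delta_rot":[0,0,0],"fingers":0.045},
    {"linear":[0,0,0],"delta_rot":[0,0,0],"fingers":0.045}
  ]
}}

```text
clock: 7.25
position: [0.5424, 0.3242, 0.2752]
ee_rot: [0.01, 0.995, -0.104, -0.011]
contact_force: [-0.2, -0.0, -4.7]
width: 0.0519
```

{"name": "send_rows", "arguments": {
  "plan": [
    {"linear":[0,0,0],"delta_rot":[0,0,-6],"fingers":0.045},
    {"linear":[0,0,0],"delta_rot":[0,0,-6],"fingers":0.045},
    {"linear":[0,0,0],"delta_rot":[0,0,-6],"fingers":0.045},
    {"linear":[0,0,0],"delta_rot":[0,0,-6],"fingers":0.045},
    {"linear":[0,0,0],"delta_rot":[0,0,-6],"fingers":0.045},
    {"linear":[0,0,0],"delta_rot":[0,0,-6],"fingers":0.045},
    {"linear":[0,0,0],"delta_rot":[0,0,-6],"fingers":0.045},
    {"linear":[0,0,0],"delta_rot":[0,0,-6],"fingers":0.045},
    {"linear":[0,0,0],"delta_rot":[0,0,-6],"fingers":0.045},
    {"linear":[0,0,0],"delta_rot":[0,0,-6],"fingers":0.045},
    {"linear":[0,0,0],"delta_rot":[0,0,-6],"fingers":0.045},
    {"linear":[0,0,0],"delta_rot":[0,0,-5],"fingers":0.045}
  ]
}}

```text
clock: 8.25
position: [0.5424, 0.3033, 0.266]
ee_rot: [0.008, 0.857, 0.515, -0.027]
contact_force: [0.3, 0.5, -4.8]
width: 0.0521
```

```bash
python3 go.py .5484 .3248 .142 60; python3 - <<'E'
from h import *
a=save('scene','s2.png')
E
```

```text
t 8.25 p [0.5424 0.3033 0.266 ] yaw 62.04 tiltz [-0.0381 -0.0425 -0.9984] w 0.0521 F [ 0.3  0.5 -4.8]
now-axes turn z deg 2.04 linear mm [ 21.8  -4.7 124. ]
after-turn turn z deg 2.04 linear mm [ 21.7  -5.5 124. ]
rotvec deg [-0.73  3.19  2.02] lin-tool [ 28.7  -3.1 122.6]
```

View pics/s2.png

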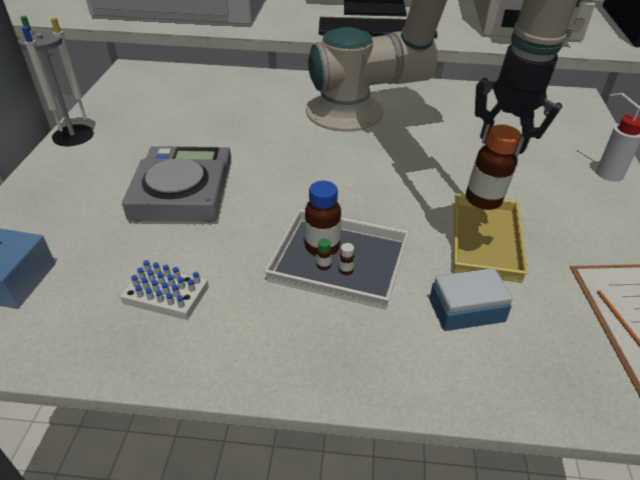

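The orange bottle is held nearly upright over the side tray, with 3° of tilt from sag. I'll correct that and descend in stages.

{"name": "send_rows", "arguments": {
  "plan": [
    {"linear":[0.01,-0.001,0.01],"delta_rot":[-0.4,1.7,1],"fingers":0.045},
    {"linear":[0.01,-0.001,0.02],"delta_rot":[-0.3,1.5,1],"fingers":0.045},
    {"linear":[0.007,-0.001,0.02],"delta_rot":[0,0,0],"fingers":0.045},
    {"linear":[0,0,0.015],"delta_rot":[0,0,0],"fingers":0.045},
    {"linear":[0,0,0],"delta_rot":[0,0,0],"fingers":0.045}
  ]
}}

```text
clock: 8.72
position: [0.5539, 0.3198, 0.1979]
ee_rot: [0.002, 0.87, 0.494, -0.0]
contact_force: [-1.1, -1.0, -4.8]
width: 0.052
```

```bash
python3 go.py .5484 .3248 .1405 60
```

```text
t 8.72 p [0.5539 0.3198 0.1979] yaw 59.17 tiltz [ 0.0019 -0.0042 -1.    ] w 0.052 F [-1.1 -1.  -4.8]
now-axes turn z deg -0.83 linear mm [ 1.5 -7.3 57.4]
after-turn turn z deg -0.83 linear mm [ 1.6 -7.3 57.4]
rotvec deg [ 0.22  0.15 -0.83] lin-tool [ 1.6 -7.5 57.4]
```

{"name": "send_rows", "arguments": {
  "plan": [
    {"linear":[0.001,-0.004,0.015],"delta_rot":[0.2,0.3,-0.5],"fingers":0.045},
    {"linear":[0.001,-0.003,0.015],"delta_rot":[0,0.2,0],"fingers":0.045},
    {"linear":[0,0,0.012],"delta_rot":[0,0,0],"fingers":0.045},
    {"linear":[0,0,0],"delta_rot":[0,0,0],"fingers":0.045},
    {"linear":[0,0,0],"delta_rot":[0,0,0],"fingers":0.045}
  ]
}}

```text
clock: 9.13
position: [0.5502, 0.3198, 0.1561]
ee_rot: [0.0, 0.87, 0.493, 0.002]
contact_force: [-0.3, 0.1, -4.1]
width: 0.0513
```

```bash
python3 go.py .5484 .3248 .1395 60
```

```text
t 9.13 p [0.5502 0.3198 0.1561] yaw 59.11 tiltz [ 3.1e-03  9.0e-04 -1.0e+00] w 0.0513 F [-0.3  0.1 -4.1]
now-axes turn z deg -0.89 linear mm [ 3.4 -4.2 16.6]
after-turn turn z deg -0.89 linear mm [ 3.4 -4.1 16.6]
rotvec deg [ 0.12 -0.14 -0.89] lin-tool [ 3.3 -4.2 16.6]
```

{"name": "send_rows", "arguments": {
  "plan": [
    {"linear":[0.002,-0.002,0.007],"delta_rot":[0.1,-0.1,0],"fingers":0.045},
    {"linear":[0.001,-0.002,0.005],"delta_rot":[0,0,0],"fingers":0.045},
    {"linear":[0,0,0.002],"delta_rot":[0,0,0],"fingers":0.045},
    {"linear":[0,0,0],"delta_rot":[0,0,0],"fingers":0.045}
  ]
}}

```text
clock: 9.47
position: [0.5504, 0.3243, 0.1444]
ee_rot: [0.001, 0.871, 0.492, 0.003]
contact_force: [0.1, 0.6, -4.8]
width: 0.0516
```

```bash
python3 go.py .5484 .3248 .1386 60
```

```text
t 9.47 p [0.5504 0.3243 0.1444] yaw 58.96 tiltz [ 0.0054  0.0016 -1.    ] w 0.0516 F [ 0.1  0.6 -4.8]
now-axes turn z deg -1.04 linear mm [-0.6 -2.   5.8]
after-turn turn z deg -1.04 linear mm [-0.6 -2.   5.8]
rotvec deg [ 0.22 -0.24 -1.04] lin-tool [-0.6 -2.   5.8]
```

{"name": "send_rows", "arguments": {
  "plan": [
    {"linear":[0,0,0.003],"delta_rot":[0.2,-0.2,0],"fingers":0.045},
    {"linear":[0,0,0.002],"delta_rot":[0,0,0],"fingers":0.045},
    {"linear":[0,0,0.001],"delta_rot":[0,0,0],"fingers":0.045},
    {"linear":[0,0,0.001],"delta_rot":[0,0,0],"fingers":0.045}
  ]
}}

```text
clock: 9.8
position: [0.5514, 0.3247, 0.1387]
ee_rot: [0.0, 0.87, 0.492, 0.002]
contact_force: [-1.4, -1.9, 3.0]
width: 0.0517
```

```bash
python3 go.py .5484 .3248 .1386 60
```

```text
t 9.8 p [0.5514 0.3247 0.1387] yaw 58.98 tiltz [ 0.0032  0.001  -1.    ] w 0.0517 F [-1.4 -1.9  3. ]
now-axes turn z deg -1.02 linear mm [-1.5 -2.6  0.1]
after-turn turn z deg -1.02 linear mm [-1.4 -2.7  0.1]
rotvec deg [ 0.13 -0.14 -1.02] lin-tool [-1.5 -2.6  0.1]
```

{"name": "send_rows", "arguments": {
  "plan": [
    {"linear":[0,0,0],"delta_rot":[0,0,0],"fingers":0.06},
    {"linear":[0,0,0],"delta_rot":[0,0,0],"fingers":0.085},
    {"linear":[0,0,0],"delta_rot":[0,0,0],"fingers":0.085},
    {"linear":[0,0,0],"delta_rot":[0,0,0],"fingers":0.085},
    {"linear":[0,0,0],"delta_rot":[0,0,0],"fingers":0.085},
    {"linear":[0,0,0],"delta_rot":[0,0,0],"fingers":0.085},
    {"linear":[0,0,-0.01],"delta_rot":[0,0,0],"fingers":0.085},
    {"linear":[0,0,-0.02],"delta_rot":[0,0,0],"fingers":0.085},
    {"linear":[0,0,-0.03],"delta_rot":[0,0,0],"fingers":0.085},
    {"linear":[0,0,-0.03],"delta_rot":[0,0,0],"fingers":0.085},
    {"linear":[0,0,-0.01],"delta_rot":[0,0,0],"fingers":0.085}
  ]
}}

```text
clock: 10.72
position: [0.551, 0.3247, 0.245]
ee_rot: [0.0, 0.87, 0.492, 0.002]
contact_force: [1.2, 0.2, 0.4]
width: 0.0855
```

{"name": "send_rows", "arguments": {
  "plan": [
    {"linear":[0,0,0],"delta_rot":[0,0,7.1],"fingers":0.085},
    {"linear":[0,0,0],"delta_rot":[0,0,7.1],"fingers":0.085},
    {"linear":[0,0,0],"delta_rot":[0,0,7.1],"fingers":0.085},
    {"linear":[0,0,0],"delta_rot":[0,0,7.1],"fingers":0.085},
    {"linear":[0,0,0],"delta_rot":[0,0,7.1],"fingers":0.085},
    {"linear":[0,0,0],"delta_rot":[0,0,7.1],"fingers":0.085},
    {"linear":[0,0,0],"delta_rot":[0,0,7.1],"fingers":0.085},
    {"linear":[0,0,0],"delta_rot":[0,0,7.1],"fingers":0.085},
    {"linear":[0,0,0],"delta_rot":[0,0,7.1],"fingers":0.085},
    {"linear":[0,0,0],"delta_rot":[0,0,6],"fingers":0.085}
  ]
}}

```text
clock: 11.55
position: [0.5537, 0.3262, 0.2619]
ee_rot: [-0.006, 0.994, -0.105, 0.011]
contact_force: [0.1, -0.2, -0.7]
width: 0.0853
```

```bash
python3 go.py .5628 -.0015 .2 -11.7
```

```text
t 11.55 p [0.5537 0.3262 0.2619] yaw -12.11 tiltz [ 0.0224  0.0103 -0.9997] w 0.0853 F [ 0.1 -0.2 -0.7]
now-axes turn z deg -0.41 linear mm [ 77.6 318.5  61.9]
after-turn turn z deg -0.41 linear mm [ 75.4 319.   61.9]
rotvec deg [-0.84 -1.14 -0.4 ] lin-tool [ 76.4 319.4  58.7]
```

{"name": "send_rows", "arguments": {
  "plan": [
    {"linear":[0.006,0.025,0],"delta_rot":[-0.8,-1.1,-0.4],"fingers":0.085},
    {"linear":[0.0085,0.036,0.002],"delta_rot":[0,0,0],"fingers":0.085},
    {"linear":[0.0085,0.036,0.004],"delta_rot":[0,0,0],"fingers":0.085},
    {"linear":[0.0085,0.036,0.004],"delta_rot":[0,0,0],"fingers":0.085},
    {"linear":[0.0085,0.036,0.004],"delta_rot":[0,0,0],"fingers":0.085},
    {"linear":[0.0085,0.036,0.004],"delta_rot":[0,0,0],"fingers":0.085},
    {"linear":[0.0085,0.036,0.004],"delta_rot":[0,0,0],"fingers":0.085},
    {"linear":[0.0085,0.034,0.006],"delta_rot":[0,0,0],"fingers":0.085},
    {"linear":[0.006,0.024,0.006],"delta_rot":[0,0,0],"fingers":0.085},
    {"linear":[0.003,0.01,0.006],"delta_rot":[0,0,0],"fingers":0.085},
    {"linear":[0,0,0],"delta_rot":[0,0,0],"fingers":0.085},
    {"linear":[0,0,0],"delta_rot":[0,0,0],"fingers":0.085}
  ]
}}

```text
clock: 12.55
position: [0.5662, -0.0015, 0.2291]
ee_rot: [-0.003, 0.995, -0.101, 0.007]
contact_force: [0.5, 0.6, 0.2]
width: 0.085
```

```bash
python3 go.py .5628 -.0015 .138 -11.7
```

```text
t 12.55 p [ 0.5662 -0.0015  0.2291] yaw -11.65 tiltz [ 0.0153  0.0047 -0.9999] w 0.085 F [0.5 0.6 0.2]
now-axes turn z deg 0.05 linear mm [-3.3  0.7 91.1]
after-turn turn z deg 0.05 linear mm [-3.3  0.7 91.1]
rotvec deg [-0.44 -0.81  0.05] lin-tool [-4.6  1.4 91. ]
```

{"name": "send_rows", "arguments": {
  "plan": [
    {"linear":[-0.003,0,0.01],"delta_rot":[-0.4,-0.7,0],"fingers":0.085},
    {"linear":[-0.001,0.001,0.02],"delta_rot":[0,-0.1,0],"fingers":0.085},
    {"linear":[0,0,0.018],"delta_rot":[0,0,0],"fingers":0.085},
    {"linear":[0,0,0.01],"delta_rot":[0,0,0],"fingers":0.085},
    {"linear":[0,0,0],"delta_rot":[0,0,0],"fingers":0.085},
    {"linear":[0,0,0],"delta_rot":[0,0,0],"fingers":0.085}
  ]
}}

```text
clock: 13.05
position: [0.5627, 0.0077, 0.1698]
ee_rot: [-0.002, 0.995, -0.097, 0.0]
contact_force: [-0.6, -0.1, 0.4]
width: 0.0847
```

```bash
python3 go.py .5628 -.0015 .138 -11.7
```

```text
t 13.05 p [0.5627 0.0077 0.1698] yaw -11.15 tiltz [ 0.0013  0.0039 -1.    ] w 0.0847 F [-0.6 -0.1  0.4]
now-axes turn z deg 0.55 linear mm [ 1.9  9.  31.8]
after-turn turn z deg 0.55 linear mm [ 1.9  9.  31.8]
rotvec deg [-0.23 -0.03  0.55] lin-tool [ 1.8  9.2 31.8]
```

{"name": "send_rows", "arguments": {
  "plan": [
    {"linear":[0.002,0.006,0],"delta_rot":[-0.2,0,0.4],"fingers":0.085},
    {"linear":[0,0.003,0],"delta_rot":[0,0,0],"fingers":0.085},
    {"linear":[0,0,0],"delta_rot":[0,0,0],"fingers":0.085},
    {"linear":[0,0,0],"delta_rot":[0,0,0],"fingers":0.085}
  ]
}}

```text
clock: 13.38
position: [0.5644, -0.0006, 0.1721]
ee_rot: [-0.0, 0.995, -0.1, 0.002]
contact_force: [0.6, 0.0, -1.1]
width: 0.0849
```

```bash
python3 go.py .5628 -.0015 .138 -11.7
```

```text
t 13.38 p [ 0.5644 -0.0006  0.1721] yaw -11.42 tiltz [ 4.e-03 -3.e-04 -1.e+00] w 0.0849 F [ 0.6  0.  -1.1]
now-axes turn z deg 0.28 linear mm [-1.4  1.2 34.1]
after-turn turn z deg 0.28 linear mm [-1.4  1.2 34.1]
rotvec deg [-0.03 -0.23  0.28] lin-tool [-1.5  1.2 34.1]
```

{"name": "send_rows", "arguments": {
  "plan": [
    {"linear":[-0.001,0.001,0.012],"delta_rot":[0,-0.2,0.2],"fingers":0.085},
    {"linear":[0,0,0.012],"delta_rot":[0,0,0],"fingers":0.085},
    {"linear":[0,0,0.008],"delta_rot":[0,0,0],"fingers":0.085},
    {"linear":[0,0,0.001],"delta_rot":[0,0,0],"fingers":0.085},
    {"linear":[0,0,0],"delta_rot":[0,0,0],"fingers":0.085},
    {"linear":[0,0,0],"delta_rot":[0,0,0],"fingers":0.085}
  ]
}}

```text
clock: 13.88
position: [0.564, -0.0026, 0.1377]
ee_rot: [-0.0, 0.995, -0.103, 0.002]
contact_force: [-1.0, -0.8, 0.0]
width: 0.085
```

```bash
python3 go.py .5628 -.0015 .138 -11.7
```

```text
t 13.88 p [ 0.564  -0.0026  0.1377] yaw -11.77 tiltz [ 3.3e-03  2.0e-04 -1.0e+00] w 0.085 F [-1.  -0.8  0. ]
now-axes turn z deg -0.07 linear mm [-1.4 -0.9 -0.3]
after-turn turn z deg -0.07 linear mm [-1.4 -0.9 -0.3]
rotvec deg [-0.05 -0.18 -0.07] lin-tool [-1.4 -0.9 -0.3]
```

{"name": "send_rows", "arguments": {
  "plan": [
    {"linear":[0,0,0],"delta_rot":[0,0,0],"fingers":0.045},
    {"linear":[0,0,0],"delta_rot":[0,0,0],"fingers":0.045},
    {"linear":[0,0,0],"delta_rot":[0,0,0],"fingers":0.045},
    {"linear":[0,0,0],"delta_rot":[0,0,0],"fingers":0.045},
    {"linear":[0,0,0],"delta_rot":[0,0,0],"fingers":0.045},
    {"linear":[0,0,0],"delta_rot":[0,0,0],"fingers":0.045}
  ],
  "force": 50
}}

```text
clock: 14.38
position: [0.5642, -0.0026, 0.1386]
ee_rot: [-0.0, 0.995, -0.103, 0.002]
contact_force: [-0.5, -0.4, -0.8]
width: 0.0517
```

```bash
python3 go.py .5628 -.0015 .30 -11.7
```

```text
t 14.38 p [ 0.5642 -0.0026  0.1386] yaw -11.77 tiltz [ 4.2e-03  1.0e-04 -1.0e+00] w 0.0517 F [-0.5 -0.4 -0.8]
now-axes turn z deg -0.07 linear mm [  -1.6   -0.8 -161.4]
after-turn turn z deg -0.07 linear mm [  -1.6   -0.8 -161.4]
rotvec deg [-0.06 -0.23 -0.07] lin-tool [  -0.9   -0.9 -161.4]
```

{"name": "send_rows", "arguments": {
  "plan": [
    {"linear":[0,0,-0.005],"delta_rot":[0,0,0],"fingers":0.045},
    {"linear":[0,0,-0.015],"delta_rot":[0,0,0],"fingers":0.045},
    {"linear":[0,0,-0.02],"delta_rot":[0,0,0],"fingers":0.045},
    {"linear":[0,0,-0.02],"delta_rot":[0,0,0],"fingers":0.045},
    {"linear":[0,0,-0.025],"delta_rot":[0,0,0],"fingers":0.045},
    {"linear":[0,0,-0.025],"delta_rot":[0,0,0],"fingers":0.045},
    {"linear":[0,0,-0.025],"delta_rot":[0,0,0],"fingers":0.045},
    {"linear":[0,0,-0.025],"delta_rot":[0,0,0],"fingers":0.045},
    {"linear":[0,0,-0.02],"delta_rot":[0,0,0],"fingers":0.045},
    {"linear":[0,0,-0.01],"delta_rot":[0,0,0],"fingers":0.045}
  ]
}}

```text
clock: 15.22
position: [0.5582, -0.0018, 0.3301]
ee_rot: [-0.001, 0.995, -0.102, -0.009]
contact_force: [0.1, -0.1, -3.0]
width: 0.0518
```

```bash
python3 go.py .4566 .332 .33 70
```

```text
t 15.22 p [ 0.5582 -0.0018  0.3301] yaw -11.76 tiltz [-0.018   0.003  -0.9998] w 0.0518 F [ 0.1 -0.1 -3. ]
now-axes turn z deg -81.76 linear mm [-1.675e+02 -3.061e+02  1.000e-01]
after-turn turn z deg -81.76 linear mm [ 2.790e+02 -2.096e+02  1.000e-01]
rotvec deg [ -0.71   0.89 -81.76] lin-tool [-167.4 -306.1    2.9]
```

{"name": "send_rows", "arguments": {
  "plan": [
    {"linear":[-0.007,-0.013,-0.003],"delta_rot":[-0.5,0.5,0],"fingers":0.045},
    {"linear":[-0.015,-0.027,-0.001],"delta_rot":[-0.2,0.4,0],"fingers":0.045},
    {"linear":[-0.017,-0.031,-0.001],"delta_rot":[0,0,0],"fingers":0.045},
    {"linear":[-0.017,-0.031,-0.001],"delta_rot":[0,0,0],"fingers":0.045},
    {"linear":[-0.017,-0.031,-0.001],"delta_rot":[0,0,0],"fingers":0.045},
    {"linear":[-0.017,-0.031,-0.001],"delta_rot":[0,0,0],"fingers":0.045},
    {"linear":[-0.017,-0.031,-0.001],"delta_rot":[0,0,0],"fingers":0.045},
    {"linear":[-0.017,-0.031,-0.001],"delta_rot":[0,0,0],"fingers":0.045},
    {"linear":[-0.017,-0.031,-0.001],"delta_rot":[0,0,0],"fingers":0.045},
    {"linear":[-0.013,-0.024,-0.001],"delta_rot":[0,0,0],"fingers":0.045},
    {"linear":[-0.006,-0.012,-0.001],"delta_rot":[0,0,0],"fingers":0.045},
    {"linear":[0,0,0],"delta_rot":[0,0,0],"fingers":0.045}
  ]
}}

```text
clock: 16.22
position: [0.4562, 0.3295, 0.3394]
ee_rot: [0.008, 0.994, -0.105, -0.002]
contact_force: [-0.5, -0.3, -3.4]
width: 0.0518
```

{"name": "send_rows", "arguments": {
  "plan": [
    {"linear":[0,0,0],"delta_rot":[0,0.2,-6.5],"fingers":0.045},
    {"linear":[0,0,0],"delta_rot":[0,0.2,-6.5],"fingers":0.045},
    {"linear":[0,0,0],"delta_rot":[0,0.2,-6.5],"fingers":0.045},
    {"linear":[0,0,0],"delta_rot":[0,0.2,-6.5],"fingers":0.045},
    {"linear":[0,0,0],"delta_rot":[0,0.2,-6.5],"fingers":0.045},
    {"linear":[0,0,0],"delta_rot":[0,0.2,-6.5],"fingers":0.045},
    {"linear":[0,0,0],"delta_rot":[0,0.2,-6.5],"fingers":0.045},
    {"linear":[0,0,0],"delta_rot":[0,0.2,-6.5],"fingers":0.045},
    {"linear":[0,0,0],"delta_rot":[0,0.2,-6.5],"fingers":0.045},
    {"linear":[0,0,0],"delta_rot":[0,0.2,-6.5],"fingers":0.045},
    {"linear":[0,0,0],"delta_rot":[0,0.2,-6.5],"fingers":0.045},
    {"linear":[0,0,0],"delta_rot":[0,0.2,-6.5],"fingers":0.045}
  ]
}}

```text
clock: 17.22
position: [0.4538, 0.3206, 0.3347]
ee_rot: [0.01, 0.821, 0.571, 0.004]
contact_force: [0.1, -0.7, -2.8]
width: 0.0519
```

```bash
python3 go.py .4566 .332 .22 70
```

```text
t 17.22 p [0.4538 0.3206 0.3347] yaw 69.6 tiltz [ 0.0179 -0.0115 -0.9998] w 0.0519 F [ 0.1 -0.7 -2.8]
now-axes turn z deg -0.4 linear mm [ 11.7  -1.3 114.7]
after-turn turn z deg -0.4 linear mm [ 11.7  -1.2 114.7]
rotvec deg [ 1.19  0.27 -0.4 ] lin-tool [ 12.2  -3.7 114.6]
```

{"name": "send_rows", "arguments": {
  "plan": [
    {"linear":[0.006,0,0.005],"delta_rot":[0.6,0.2,-0.4],"fingers":0.045},
    {"linear":[0.006,-0.001,0.02],"delta_rot":[0.6,0.1,0],"fingers":0.045},
    {"linear":[0,0,0.025],"delta_rot":[0,0,0],"fingers":0.045},
    {"linear":[0,0,0.025],"delta_rot":[0,0,0],"fingers":0.045},
    {"linear":[0,0,0.025],"delta_rot":[0,0,0],"fingers":0.045},
    {"linear":[0,0,0.015],"delta_rot":[0,0,0],"fingers":0.045},
    {"linear":[0,0,0.005],"delta_rot":[0,0,0],"fingers":0.045},
    {"linear":[0,0,0],"delta_rot":[0,0,0],"fingers":0.045}
  ]
}}

```text
clock: 17.88
position: [0.4596, 0.3291, 0.2081]
ee_rot: [-0.001, 0.825, 0.565, -0.001]
contact_force: [-0.1, 0.3, -3.9]
width: 0.0518
```

```bash
python3 go.py .4566 .332 .1386 70
```

```text
t 17.88 p [0.4596 0.3291 0.2081] yaw 68.78 tiltz [-2.5e-03  3.0e-04 -1.0e+00] w 0.0518 F [-0.1  0.3 -3.9]
now-axes turn z deg -1.22 linear mm [ 1.6 -3.8 69.5]
after-turn turn z deg -1.22 linear mm [ 1.7 -3.8 69.5]
rotvec deg [-0.14  0.03 -1.22] lin-tool [ 1.7 -3.7 69.5]
```

{"name": "send_rows", "arguments": {
  "plan": [
    {"linear":[0.001,-0.002,0.015],"delta_rot":[-0.1,0,0],"fingers":0.045},
    {"linear":[0.001,-0.002,0.02],"delta_rot":[0,0,0],"fingers":0.045},
    {"linear":[0,0,0.015],"delta_rot":[0,0,0],"fingers":0.045},
    {"linear":[0,0,0.007],"delta_rot":[0,0,0],"fingers":0.045},
    {"linear":[0,0,0],"delta_rot":[0,0,0],"fingers":0.045},
    {"linear":[0,0,0],"delta_rot":[0,0,0],"fingers":0.045}
  ]
}}

```text
clock: 18.38
position: [0.4615, 0.3339, 0.1544]
ee_rot: [0.0, 0.828, 0.561, 0.004]
contact_force: [0.6, -0.0, -3.7]
width: 0.0521
```

```bash
python3 go.py .4566 .332 .1386 70
```

```text
t 18.38 p [0.4615 0.3339 0.1544] yaw 68.27 tiltz [ 0.0073  0.0043 -1.    ] w 0.0521 F [ 0.6 -0.  -3.7]
now-axes turn z deg -1.73 linear mm [-3.5 -3.8 15.8]
after-turn turn z deg -1.73 linear mm [-3.4 -3.9 15.8]
rotvec deg [ 0.3  -0.38 -1.73] lin-tool [-3.6 -3.9 15.7]
```

{"name": "send_rows", "arguments": {
  "plan": [
    {"linear":[-0.002,-0.002,0.006],"delta_rot":[0.3,-0.4,0],"fingers":0.045},
    {"linear":[-0.001,-0.002,0.004],"delta_rot":[0,0,0],"fingers":0.045},
    {"linear":[0,0,0.002],"delta_rot":[0,0,0],"fingers":0.045},
    {"linear":[0,0,0],"delta_rot":[0,0,0],"fingers":0.045}
  ]
}}

```text
clock: 18.72
position: [0.4587, 0.3336, 0.1451]
ee_rot: [0.0, 0.828, 0.561, 0.003]
contact_force: [-0.4, -0.3, -4.0]
width: 0.0515
```

```bash
python3 go.py .4566 .332 .1386 70
```

```text
t 18.72 p [0.4587 0.3336 0.1451] yaw 68.21 tiltz [ 0.0053  0.0027 -1.    ] w 0.0515 F [-0.4 -0.3 -4. ]
now-axes turn z deg -1.79 linear mm [-2.2 -1.3  6.5]
after-turn turn z deg -1.79 linear mm [-2.2 -1.4  6.5]
rotvec deg [ 0.23 -0.25 -1.79] lin-tool [-2.3 -1.3  6.5]
```

{"name": "send_rows", "arguments": {
  "plan": [
    {"linear":[0,0,0.003],"delta_rot":[0.2,-0.2,0],"fingers":0.045},
    {"linear":[0,0,0.0025],"delta_rot":[0,0,0],"fingers":0.045},
    {"linear":[0,0,0.001],"delta_rot":[0,0,0],"fingers":0.045},
    {"linear":[0,0,0.001],"delta_rot":[0,0,0],"fingers":0.045}
  ]
}}

```text
clock: 19.05
position: [0.4595, 0.3339, 0.1386]
ee_rot: [0.0, 0.828, 0.561, 0.002]
contact_force: [-1.0, -2.3, 6.9]
width: 0.0521
```

```bash
python3 go.py .4566 .332 .1386 70
```

```text
t 19.05 p [0.4595 0.3339 0.1386] yaw 68.22 tiltz [ 0.003   0.0015 -1.    ] w 0.0521 F [-1.  -2.3  6.9]
now-axes turn z deg -1.78 linear mm [-2.8 -2.  -0. ]
after-turn turn z deg -1.78 linear mm [-2.7 -2.1 -0. ]
rotvec deg [ 0.13 -0.14 -1.78] lin-tool [-2.8 -2.  -0. ]
```

{"name": "send_rows", "arguments": {
  "plan": [
    {"linear":[0,0,0],"delta_rot":[0,0,0],"fingers":0.06},
    {"linear":[0,0,0],"delta_rot":[0,0,0],"fingers":0.085},
    {"linear":[0,0,0],"delta_rot":[0,0,0],"fingers":0.085},
    {"linear":[0,0,0],"delta_rot":[0,0,0],"fingers":0.085},
    {"linear":[0,0,0],"delta_rot":[0,0,0],"fingers":0.085},
    {"linear":[0,0,0],"delta_rot":[0,0,0],"fingers":0.085},
    {"linear":[0,0,-0.01],"delta_rot":[0,0,0],"fingers":0.085},
    {"linear":[0,0,-0.02],"delta_rot":[0,0,0],"fingers":0.085},
    {"linear":[0,0,-0.03],"delta_rot":[0,0,0],"fingers":0.085},
    {"linear":[0,0,-0.03],"delta_rot":[0,0,0],"fingers":0.085},
    {"linear":[0,0,0],"delta_rot":[0,0,0],"fingers":0.085}
  ]
}}

```text
clock: 19.97
position: [0.4597, 0.3342, 0.2352]
ee_rot: [0.0, 0.828, 0.561, 0.003]
contact_force: [-0.4, -0.3, 1.3]
width: 0.085
```

{"name": "send_rows", "arguments": {
  "plan": [
    {"linear":[0,0,0],"delta_rot":[0,0,6.7],"fingers":0.085},
    {"linear":[0,0,0],"delta_rot":[0,0,6.7],"fingers":0.085},
    {"linear":[0,0,0],"delta_rot":[0,0,6.7],"fingers":0.085},
    {"linear":[0,0,0],"delta_rot":[0,0,6.7],"fingers":0.085},
    {"linear":[0,0,0],"delta_rot":[0,0,6.7],"fingers":0.085},
    {"linear":[0,0,0],"delta_rot":[0,0,6.7],"fingers":0.085},
    {"linear":[0,0,0],"delta_rot":[0,0,6.7],"fingers":0.085},
    {"linear":[0,0,0],"delta_rot":[0,0,6.7],"fingers":0.085},
    {"linear":[0,0,0],"delta_rot":[0,0,6.7],"fingers":0.085},
    {"linear":[0,0,0],"delta_rot":[0,0,6.7],"fingers":0.085},
    {"linear":[0,0,0],"delta_rot":[0,0,6.7],"fingers":0.085},
    {"linear":[0,0,0],"delta_rot":[0,0,6.7],"fingers":0.085}
  ]
}}

```text
clock: 20.97
position: [0.4601, 0.3346, 0.2434]
ee_rot: [-0.005, 0.99, -0.14, 0.006]
contact_force: [0.4, 0.2, -0.6]
width: 0.0849
```

```bash
python3 go.py .6187 .0073 .2 -11.7; python3 - <<'E'
from h import *
a=save('scene','s3.png'); b=save('top','t3.png')
cv2.imwrite('pics/c3.png',np.vstack([a[120:340,200:560],b[180:400,60:420]])[:,:,::-1])
E
```

```text
t 20.97 p [0.4601 0.3346 0.2434] yaw -16.09 tiltz [ 0.0139  0.0082 -0.9999] w 0.0849 F [ 0.4  0.2 -0.6]
now-axes turn z deg -4.39 linear mm [243.2 270.5  43.4]
after-turn turn z deg -4.39 linear mm [221.7 288.3  43.4]
rotvec deg [-0.65 -0.66 -4.39] lin-tool [242.7 271.   42.9]
```

View pics/c3.png

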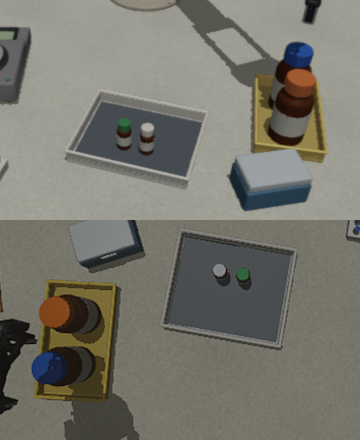

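Both bottles stand in the yellow tray, and the vials are alone in the white tray with a clear view. I'll re-measure the green vial now and move there.

```bash
python3 - <<'E'
from h import *
im=cv2.imread('pics/t3.png');hsv=cv2.cvtColor(im,cv2.COLOR_BGR2HSV)
for n,lo,hi in(('green',(45,80,40),(85,255,255)),('white',(0,0,130),(180,60,255))):
    m=cv2.inRange(hsv,lo,hi);z=m*0;z[225:243,265:318]=m[225:243,265:318];ys,xs=np.nonzero(z);print(n,xs.mean(),ys.mean(),len(xs),ray('top',xs.mean(),ys.mean(),.063).round(4))
E
```

```text
green 302.5234375 234.0703125 128 [0.6189 0.0074 0.063 ]
white 278.9895833333333 229.61458333333334 96 [0.6282 0.0514 0.063 ]
```

{"name": "send_rows", "arguments": {
  "plan": [
    {"linear":[0.014,0.016,0],"delta_rot":[-0.6,-0.6,-4.4],"fingers":0.085},
    {"linear":[0.021,0.027,0.002],"delta_rot":[0,0,0],"fingers":0.085},
    {"linear":[0.022,0.03,0.002],"delta_rot":[0,0,0],"fingers":0.085},
    {"linear":[0.023,0.03,0.003],"delta_rot":[0,0,0],"fingers":0.085},
    {"linear":[0.023,0.03,0.003],"delta_rot":[0,0,0],"fingers":0.085},
    {"linear":[0.023,0.03,0.003],"delta_rot":[0,0,0],"fingers":0.085},
    {"linear":[0.023,0.03,0.003],"delta_rot":[0,0,0],"fingers":0.085},
    {"linear":[0.023,0.03,0.004],"delta_rot":[0,0,0],"fingers":0.085},
    {"linear":[0.022,0.028,0.004],"delta_rot":[0,0,0],"fingers":0.085},
    {"linear":[0.014,0.018,0.006],"delta_rot":[0,0,0],"fingers":0.085},
    {"linear":[0.006,0.008,0.006],"delta_rot":[0,0,0],"fingers":0.085},
    {"linear":[0,0,0],"delta_rot":[0,0,0],"fingers":0.085}
  ]
}}

```text
clock: 22.07
position: [0.6287, 0.012, 0.2069]
ee_rot: [-0.002, 0.997, -0.072, 0.003]
contact_force: [-1.2, 1.0, -0.4]
width: 0.085
```

```bash
python3 go.py .6192 .0075 .12 -11.7
```

```text
t 22.07 p [0.6287 0.012  0.2069] yaw -8.27 tiltz [ 0.0061  0.0036 -1.    ] w 0.085 F [-1.2  1.  -0.4]
now-axes turn z deg 3.43 linear mm [-8.7  5.8 86.9]
after-turn turn z deg 3.43 linear mm [-8.4  6.3 86.9]
rotvec deg [-0.26 -0.31  3.43] lin-tool [-9.2  6.2 86.8]
```

{"name": "send_rows", "arguments": {
  "plan": [
    {"linear":[-0.006,0.003,0.01],"delta_rot":[-0.2,-0.3,3],"fingers":0.085},
    {"linear":[-0.003,0.003,0.025],"delta_rot":[0,0,0],"fingers":0.085},
    {"linear":[0,0,0.03],"delta_rot":[0,0,0],"fingers":0.085},
    {"linear":[0,0,0.01],"delta_rot":[0,0,0],"fingers":0.085},
    {"linear":[0,0,0],"delta_rot":[0,0,0],"fingers":0.085},
    {"linear":[0,0,0],"delta_rot":[0,0,0],"fingers":0.085}
  ]
}}

```text
clock: 22.57
position: [0.6166, 0.0144, 0.1322]
ee_rot: [-0.003, 0.996, -0.094, 0.0]
contact_force: [-0.5, -0.3, -0.3]
width: 0.0851
```

```bash
python3 go.py .62 .0075 .064 -11.7
```

```text
t 22.57 p [0.6166 0.0144 0.1322] yaw -10.76 tiltz [ 7.0e-04  5.7e-03 -1.0e+00] w 0.0851 F [-0.5 -0.3 -0.3]
now-axes turn z deg 0.94 linear mm [ 4.7  6.2 68.2]
after-turn turn z deg 0.94 linear mm [ 4.8  6.1 68.2]
rotvec deg [-0.33  0.02  0.94] lin-tool [ 4.7  6.5 68.2]
```

{"name": "send_rows", "arguments": {
  "plan": [
    {"linear":[0.004,0.006,0.01],"delta_rot":[-0.3,0,0.6],"fingers":0.085},
    {"linear":[0,0,0.01],"delta_rot":[0,0,0],"fingers":0.07},
    {"linear":[0,0,0],"delta_rot":[0,0,0],"fingers":0.07},
    {"linear":[0,0,0],"delta_rot":[0,0,0],"fingers":0.07}
  ]
}}

```text
clock: 22.9
position: [0.6221, 0.0091, 0.1149]
ee_rot: [-0.0, 0.995, -0.098, 0.004]
contact_force: [0.6, 0.5, -0.6]
width: 0.0698
```

```bash
python3 go.py .62 .0075 .064 -11.7
```

```text
t 22.9 p [0.6221 0.0091 0.1149] yaw -11.22 tiltz [ 7.1e-03 -2.0e-04 -1.0e+00] w 0.0698 F [ 0.6  0.5 -0.6]
now-axes turn z deg 0.48 linear mm [-1.8  2.  50.9]
after-turn turn z deg 0.48 linear mm [-1.8  2.  50.9]
rotvec deg [-0.07 -0.4   0.48] lin-tool [-2.1  2.1 50.8]
```

{"name": "send_rows", "arguments": {
  "plan": [
    {"linear":[-0.002,0.002,0.012],"delta_rot":[0,-0.4,0.3],"fingers":0.07},
    {"linear":[0,0,0.012],"delta_rot":[0,0,0],"fingers":0.07},
    {"linear":[0,0,0.012],"delta_rot":[0,0,0],"fingers":0.07},
    {"linear":[0,0,0.01],"delta_rot":[0,0,0],"fingers":0.07},
    {"linear":[0,0,0.003],"delta_rot":[0,0,0],"fingers":0.07},
    {"linear":[0,0,0],"delta_rot":[0,0,0],"fingers":0.07},
    {"linear":[0,0,0],"delta_rot":[0,0,0],"fingers":0.07}
  ]
}}

```text
clock: 23.48
position: [0.621, 0.0065, 0.0633]
ee_rot: [-0.001, 0.995, -0.101, 0.001]
contact_force: [0.6, 0.1, 0.4]
width: 0.0703
```

```bash
python3 go.py .62 .0075 .064 -11.7
```

```text
t 23.48 p [0.621  0.0065 0.0633] yaw -11.63 tiltz [ 0.0025  0.001  -1.    ] w 0.0703 F [0.6 0.1 0.4]
now-axes turn z deg 0.07 linear mm [-1.1 -0.8 -0.7]
after-turn turn z deg 0.07 linear mm [-1.1 -0.8 -0.7]
rotvec deg [-0.09 -0.13  0.07] lin-tool [-1.1 -0.8 -0.7]
```

{"name": "send_rows", "arguments": {
  "plan": [
    {"linear":[-0.001,0,0],"delta_rot":[0,0,0],"fingers":0.018},
    {"linear":[0,0,0],"delta_rot":[0,0,0],"fingers":0.018},
    {"linear":[0,0,0],"delta_rot":[0,0,0],"fingers":0.018},
    {"linear":[0,0,0],"delta_rot":[0,0,0],"fingers":0.018},
    {"linear":[0,0,0],"delta_rot":[0,0,0],"fingers":0.018},
    {"linear":[0,0,0],"delta_rot":[0,0,0],"fingers":0.018},
    {"linear":[0,0,0],"delta_rot":[0,0,0],"fingers":0.018},
    {"linear":[0,0,0],"delta_rot":[0,0,0],"fingers":0.018}
  ],
  "force": 25
}}

```text
clock: 24.15
position: [0.6214, 0.0066, 0.0659]
ee_rot: [-0.001, 0.995, -0.101, 0.003]
contact_force: [0.1, 0.7, -0.3]
width: 0.0262
```

```bash
python3 go.py .62 .0075 .22 -11.7
```

```text
t 24.15 p [0.6214 0.0066 0.0659] yaw -11.63 tiltz [ 7.e-03  6.e-04 -1.e+00] w 0.0262 F [ 0.1  0.7 -0.3]
now-axes turn z deg 0.07 linear mm [  -1.5   -0.6 -154.1]
after-turn turn z deg 0.07 linear mm [  -1.5   -0.6 -154.1]
rotvec deg [-0.12 -0.39  0.07] lin-tool [  -0.5   -0.9 -154.1]
```

Width 26 mm suggests the tips only catch the top edge of the 28 mm body, so I'll open and regrip lower.

{"name": "send_rows", "arguments": {
  "plan": [
    {"linear":[0,0,0],"delta_rot":[0,0,0],"fingers":0.05},
    {"linear":[0,0,0],"delta_rot":[0,0,0],"fingers":0.05},
    {"linear":[0,0,0],"delta_rot":[0,0,0],"fingers":0.05},
    {"linear":[0,0,0.006],"delta_rot":[0,-0.3,0],"fingers":0.05},
    {"linear":[0,0,0.006],"delta_rot":[0,0,0],"fingers":0.05},
    {"linear":[0,0,0.006],"delta_rot":[0,0,0],"fingers":0.05},
    {"linear":[0,0,0],"delta_rot":[0,0,0],"fingers":0.05},
    {"linear":[0,0,0],"delta_rot":[0,0,0],"fingers":0.05}
  ]
}}

```text
clock: 24.82
position: [0.6215, 0.0066, 0.0457]
ee_rot: [-0.001, 0.995, -0.101, 0.001]
contact_force: [0.2, 0.7, 0.6]
width: 0.0504
```

```bash
python3 go.py .621 .007 .048 -11.7
```

```text
t 24.82 p [0.6215 0.0066 0.0457] yaw -11.63 tiltz [ 0.0013  0.0018 -1.    ] w 0.0504 F [0.2 0.7 0.6]
now-axes turn z deg 0.07 linear mm [-0.6 -0.3 -2.3]
after-turn turn z deg 0.07 linear mm [-0.6 -0.3 -2.3]
rotvec deg [-0.11 -0.05  0.07] lin-tool [-0.6 -0.3 -2.3]
```

{"name": "send_rows", "arguments": {
  "plan": [
    {"linear":[0,0,0],"delta_rot":[0,0,0],"fingers":0.018},
    {"linear":[0,0,0],"delta_rot":[0,0,0],"fingers":0.018},
    {"linear":[0,0,0],"delta_rot":[0,0,0],"fingers":0.018},
    {"linear":[0,0,0],"delta_rot":[0,0,0],"fingers":0.018},
    {"linear":[0,0,0],"delta_rot":[0,0,0],"fingers":0.018},
    {"linear":[0,0,0],"delta_rot":[0,0,0],"fingers":0.018}
  ],
  "force": 25
}}

```text
clock: 25.32
position: [0.6214, 0.0066, 0.0455]
ee_rot: [-0.001, 0.995, -0.101, 0.0]
contact_force: [0.3, -0.3, -1.2]
width: 0.0269
```

```bash
python3 go.py .62 .0075 .22 -11.7; python3 - <<'E'
from h import *
a=save('scene','s4.png')
cv2.imwrite('pics/c4.png',cv2.resize(a[180:320,240:440,::-1],None,fx=3,fy=3,interpolation=2))
E
```

```text
t 25.32 p [0.6214 0.0066 0.0455] yaw -11.63 tiltz [ 7.0e-04  1.8e-03 -1.0e+00] w 0.0269 F [ 0.3 -0.3 -1.2]
now-axes turn z deg 0.07 linear mm [  -1.5   -0.6 -174.5]
after-turn turn z deg 0.07 linear mm [  -1.5   -0.6 -174.5]
rotvec deg [-0.11 -0.02  0.07] lin-tool [  -1.5   -0.9 -174.5]
```

View pics/c4.png

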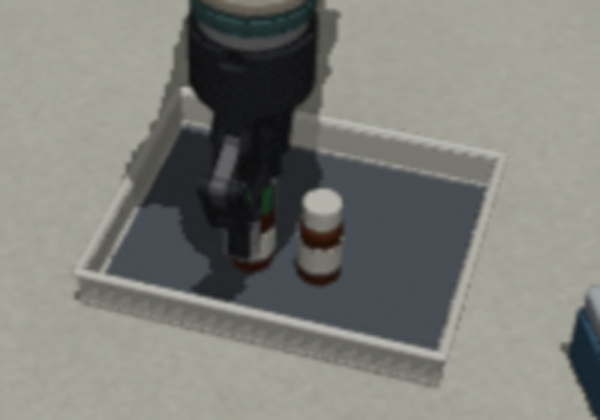

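The pads grip the vial body, the vial is upright and the white vial is undisturbed. Lift.

{"name": "send_rows", "arguments": {
  "plan": [
    {"linear":[0,0,-0.005],"delta_rot":[0,0,0],"fingers":0.018},
    {"linear":[0,0,-0.015],"delta_rot":[0,0,0],"fingers":0.018},
    {"linear":[0,0,-0.025],"delta_rot":[0,0,0],"fingers":0.018},
    {"linear":[0,0,-0.03],"delta_rot":[0,0,0],"fingers":0.018},
    {"linear":[0,0,-0.03],"delta_rot":[0,0,0],"fingers":0.018},
    {"linear":[0,0,-0.03],"delta_rot":[0,0,0],"fingers":0.018},
    {"linear":[0,0,-0.02],"delta_rot":[0,0,0],"fingers":0.018},
    {"linear":[0,0,0],"delta_rot":[0,0,0],"fingers":0.018}
  ]
}}

```text
clock: 26.03
position: [0.6196, 0.0065, 0.2072]
ee_rot: [-0.001, 0.995, -0.101, -0.003]
contact_force: [1.8, 0.3, -1.3]
width: 0.0267
```

```bash
python3 go.py .4504 -.3304 .2 -11.7
```

```text
t 26.03 p [0.6196 0.0065 0.2072] yaw -11.63 tiltz [-0.0051  0.0025 -1.    ] w 0.0267 F [ 1.8  0.3 -1.3]
now-axes turn z deg 0.07 linear mm [-97.8 364.1   7.2]
after-turn turn z deg 0.07 linear mm [-97.3 364.2   7.2]
rotvec deg [-0.08  0.32  0.07] lin-tool [-97.8 364.1   7.3]
```

{"name": "send_rows", "arguments": {
  "plan": [
    {"linear":[-0.004,0.015,-0.002],"delta_rot":[0,0.3,0],"fingers":0.018},
    {"linear":[-0.008,0.03,-0.001],"delta_rot":[0,0,0],"fingers":0.018},
    {"linear":[-0.01,0.036,0],"delta_rot":[0,0,0],"fingers":0.018},
    {"linear":[-0.01,0.036,0],"delta_rot":[0,0,0],"fingers":0.018},
    {"linear":[-0.01,0.037,0],"delta_rot":[0,0,0],"fingers":0.018},
    {"linear":[-0.01,0.037,0],"delta_rot":[0,0,0],"fingers":0.018},
    {"linear":[-0.01,0.037,0],"delta_rot":[0,0,0],"fingers":0.018},
    {"linear":[-0.01,0.037,0],"delta_rot":[0,0,0],"fingers":0.018},
    {"linear":[-0.01,0.037,0],"delta_rot":[0,0,0],"fingers":0.018},
    {"linear":[-0.009,0.033,0],"delta_rot":[0,0,0],"fingers":0.018},
    {"linear":[-0.005,0.018,0],"delta_rot":[0,0,0],"fingers":0.018},
    {"linear":[0,0.004,0],"delta_rot":[0,0,0],"fingers":0.018}
  ]
}}

```text
clock: 27.03
position: [0.435, -0.338, 0.1982]
ee_rot: [-0.003, 0.995, -0.098, -0.008]
contact_force: [0.2, -0.0, -1.8]
width: 0.0268
```

{"name": "send_rows", "arguments": {
  "plan": [
    {"linear":[0,0,0],"delta_rot":[0,0,0],"fingers":0.018},
    {"linear":[0,0,0],"delta_rot":[0,0,0],"fingers":0.018}
  ]
}}

```text
clock: 27.2
position: [0.4324, -0.3388, 0.1961]
ee_rot: [-0.004, 0.995, -0.1, -0.009]
contact_force: [0.6, 1.5, -0.6]
width: 0.027
```

```bash
python3 go.py .4504 -.3304 .1135 -11.7
```

```text
t 27.2 p [ 0.4324 -0.3388  0.1961] yaw -11.49 tiltz [-0.0176  0.01   -0.9998] w 0.027 F [ 0.6  1.5 -0.6]
now-axes turn z deg 0.21 linear mm [ 16.  -11.8  82.6]
after-turn turn z deg 0.21 linear mm [ 16.  -11.8  82.6]
rotvec deg [-0.36  1.1   0.2 ] lin-tool [ 17.6 -11.3  82.4]
```

{"name": "send_rows", "arguments": {
  "plan": [
    {"linear":[0.009,-0.006,0.01],"delta_rot":[-0.3,0.6,0],"fingers":0.018},
    {"linear":[0.006,-0.004,0.02],"delta_rot":[0,0.5,0],"fingers":0.018},
    {"linear":[0,0,0.02],"delta_rot":[0,0,0],"fingers":0.018},
    {"linear":[0,0,0],"delta_rot":[0,0,0],"fingers":0.018},
    {"linear":[0,0,0],"delta_rot":[0,0,0],"fingers":0.018},
    {"linear":[0,0,0],"delta_rot":[0,0,0],"fingers":0.018}
  ]
}}

```text
clock: 27.7
position: [0.4512, -0.3239, 0.144]
ee_rot: [-0.003, 0.995, -0.096, -0.0]
contact_force: [0.5, 0.1, -0.4]
width: 0.0273
```

```bash
python3 go.py .4504 -.3304 .1135 -11.7
```

```text
t 27.7 p [ 0.4512 -0.3239  0.144 ] yaw -11.07 tiltz [ 4.e-04  5.e-03 -1.e+00] w 0.0273 F [ 0.5  0.1 -0.4]
now-axes turn z deg 0.63 linear mm [ 0.5  6.6 30.5]
after-turn turn z deg 0.63 linear mm [ 0.6  6.6 30.5]
rotvec deg [-0.29  0.03  0.63] lin-tool [ 0.5  6.7 30.5]
```

{"name": "send_rows", "arguments": {
  "plan": [
    {"linear":[0,0.004,0.008],"delta_rot":[-0.3,0,0],"fingers":0.018},
    {"linear":[0,0.002,0.008],"delta_rot":[0,0,0],"fingers":0.018},
    {"linear":[0,0,0.005],"delta_rot":[0,0,0],"fingers":0.018},
    {"linear":[0,0,0],"delta_rot":[0,0,0],"fingers":0.018},
    {"linear":[0,0,0],"delta_rot":[0,0,0],"fingers":0.018}
  ]
}}

```text
clock: 28.12
position: [0.4518, -0.3307, 0.1242]
ee_rot: [0.002, 0.995, -0.096, 0.002]
contact_force: [-0.6, -0.1, -0.7]
width: 0.0271
```

```bash
python3 go.py .4504 -.3304 .1135 -11.7
```

```text
t 28.12 p [ 0.4518 -0.3307  0.1242] yaw -10.97 tiltz [ 0.0036 -0.0046 -1.    ] w 0.0271 F [-0.6 -0.1 -0.7]
now-axes turn z deg 0.73 linear mm [-1.5  0.  10.7]
after-turn turn z deg 0.73 linear mm [-1.5  0.  10.7]
rotvec deg [ 0.22 -0.26  0.73] lin-tool [-1.5 -0.  10.7]
```

{"name": "send_rows", "arguments": {
  "plan": [
    {"linear":[0,0,0.004],"delta_rot":[0.2,-0.2,0],"fingers":0.018},
    {"linear":[0,0,0.003],"delta_rot":[0,0,0],"fingers":0.018},
    {"linear":[0,0,0.001],"delta_rot":[0,0,0],"fingers":0.018},
    {"linear":[0,0,0],"delta_rot":[0,0,0],"fingers":0.018}
  ]
}}

```text
clock: 28.45
position: [0.4519, -0.3314, 0.1158]
ee_rot: [0.0, 0.995, -0.096, 0.001]
contact_force: [-0.5, 0.6, 0.2]
width: 0.0268
```

```bash
python3 go.py .4504 -.3304 .1135 -11.7
```

```text
t 28.45 p [ 0.4519 -0.3314  0.1158] yaw -11.02 tiltz [ 1.3e-03 -8.0e-04 -1.0e+00] w 0.0268 F [-0.5  0.6  0.2]
now-axes turn z deg 0.68 linear mm [-1.7 -0.7  2.3]
after-turn turn z deg 0.68 linear mm [-1.7 -0.7  2.3]
rotvec deg [ 0.03 -0.08  0.68] lin-tool [-1.7 -0.7  2.3]
```

{"name": "send_rows", "arguments": {
  "plan": [
    {"linear":[0,0,0.001],"delta_rot":[0,0,0],"fingers":0.018},
    {"linear":[0,0,0.001],"delta_rot":[0,0,0],"fingers":0.018},
    {"linear":[0,0,0.001],"delta_rot":[0,0,0],"fingers":0.018}
  ]
}}

```text
clock: 28.7
position: [0.4521, -0.3317, 0.1131]
ee_rot: [0.001, 0.995, -0.096, 0.001]
contact_force: [-1.7, 1.8, 9.7]
width: 0.0269
```

```bash
python3 go.py .4504 -.3304 .1135 -11.7
```

```text
t 28.7 p [ 0.4521 -0.3317  0.1131] yaw -11.03 tiltz [ 0.0018 -0.0013 -1.    ] w 0.0269 F [-1.7  1.8  9.7]
now-axes turn z deg 0.67 linear mm [-1.9 -1.  -0.4]
after-turn turn z deg 0.67 linear mm [-1.9 -1.  -0.4]
rotvec deg [ 0.05 -0.11  0.67] lin-tool [-1.9 -1.  -0.4]
```

{"name": "send_rows", "arguments": {
  "plan": [
    {"linear":[0,0,-0.0003],"delta_rot":[0,0,0],"fingers":0.03},
    {"linear":[0,0,0],"delta_rot":[0,0,0],"fingers":0.045},
    {"linear":[0,0,0],"delta_rot":[0,0,0],"fingers":0.06},
    {"linear":[0,0,0],"delta_rot":[0,0,0],"fingers":0.06},
    {"linear":[0,0,0],"delta_rot":[0,0,0],"fingers":0.06},
    {"linear":[0,0,-0.005],"delta_rot":[0,0,0],"fingers":0.06},
    {"linear":[0,0,-0.015],"delta_rot":[0,0,0],"fingers":0.06},
    {"linear":[0,0,-0.03],"delta_rot":[0,0,0],"fingers":0.06},
    {"linear":[0,0,-0.035],"delta_rot":[0,0,0],"fingers":0.07},
    {"linear":[0,0,-0.035],"delta_rot":[0,0,0],"fingers":0.085},
    {"linear":[0,0,-0.01],"delta_rot":[0,0,0],"fingers":0.085}
  ]
}}

```text
clock: 29.62
position: [0.4499, -0.3296, 0.2458]
ee_rot: [-0.003, 0.995, -0.096, -0.003]
contact_force: [0.4, -0.1, 0.9]
width: 0.0849
```

```bash
python3 go.py .4591 .3336 .25 70; python3 - <<'E'
from h import *
a=save('scene','s5.png'); b=save('top','t5.png')
cv2.imwrite('pics/c5.png',np.vstack([a[100:330],b[170:420]])[:,:,::-1])
E
```

```text
t 29.62 p [ 0.4499 -0.3296  0.2458] yaw -11.02 tiltz [-0.006   0.0061 -1.    ] w 0.0849 F [ 0.4 -0.1  0.9]
now-axes turn z deg -81.02 linear mm [-117.8 -652.7   -4.2]
after-turn turn z deg -81.02 linear mm [ 626.4 -218.2   -4.2]
rotvec deg [ -0.51   0.14 -81.03] lin-tool [-1.178e+02 -6.527e+02 -2.000e-01]
```

View pics/c5.png

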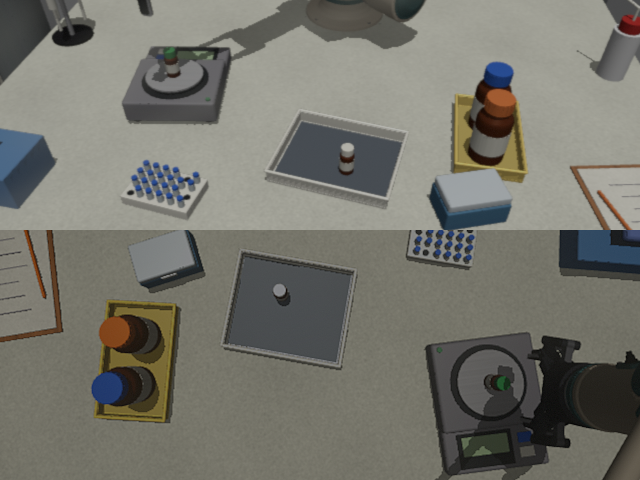

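The vial stands on the pan and both bottles are still in the yellow tray. I'll check the pan offset from the cap near (502,322) while turning for the blue bottle.

```bash
python3 - <<'E'
from h import *
im=cv2.imread('pics/t5.png');hsv=cv2.cvtColor(im,cv2.COLOR_BGR2HSV)
m=cv2.inRange(hsv,(45,80,40),(85,255,255));z=m*0;z[308:335,490:515]=m[308:335,490:515];ys,xs=np.nonzero(z);print(xs.mean(),ys.mean(),len(xs),ray('top',xs.mean(),ys.mean(),.131).round(4))
E
```

```text
502.78709677419357 322.7483870967742 155 [ 0.4516 -0.3309  0.131 ]
```

{"name": "send_rows", "arguments": {
  "plan": [
    {"linear":[-0.004,-0.02,0],"delta_rot":[-0.4,0,0],"fingers":0.085},
    {"linear":[-0.007,-0.038,0],"delta_rot":[0,0,0],"fingers":0.085},
    {"linear":[-0.007,-0.038,0],"delta_rot":[0,0,0],"fingers":0.085},
    {"linear":[-0.007,-0.038,0],"delta_rot":[0,0,0],"fingers":0.085},
    {"linear":[-0.007,-0.038,0],"delta_rot":[0,0,0],"fingers":0.085},
    {"linear":[-0.007,-0.038,0],"delta_rot":[0,0,0],"fingers":0.085},
    {"linear":[-0.007,-0.038,0],"delta_rot":[0,0,0],"fingers":0.085},
    {"linear":[-0.007,-0.038,0],"delta_rot":[0,0,0],"fingers":0.085},
    {"linear":[-0.007,-0.038,0],"delta_rot":[0,0,0],"fingers":0.085},
    {"linear":[-0.007,-0.038,0],"delta_rot":[0,0,0],"fingers":0.085},
    {"linear":[-0.007,-0.038,0],"delta_rot":[0,0,0],"fingers":0.085},
    {"linear":[-0.007,-0.038,0],"delta_rot":[0,0,0],"fingers":0.085}
  ]
}}

```text
clock: 30.72
position: [0.4457, 0.1284, 0.2265]
ee_rot: [0.0, 0.994, -0.104, -0.017]
contact_force: [0.5, 0.4, -0.8]
width: 0.0846
```

{"name": "send_rows", "arguments": {
  "plan": [
    {"linear":[-0.007,-0.038,0],"delta_rot":[0,0,0],"fingers":0.085},
    {"linear":[-0.007,-0.038,0],"delta_rot":[0,0,0],"fingers":0.085},
    {"linear":[-0.007,-0.038,0],"delta_rot":[0,0,0],"fingers":0.085},
    {"linear":[-0.007,-0.035,0],"delta_rot":[0,0,0],"fingers":0.085},
    {"linear":[-0.006,-0.03,0],"delta_rot":[0,0,0],"fingers":0.085},
    {"linear":[0,0,0],"delta_rot":[0,0,0],"fingers":0.085}
  ]
}}

```text
clock: 31.22
position: [0.4413, 0.3249, 0.2165]
ee_rot: [0.002, 0.995, -0.101, -0.025]
contact_force: [-0.0, -0.6, -0.4]
width: 0.0846
```

{"name": "send_rows", "arguments": {
  "plan": [
    {"linear":[0,0,0],"delta_rot":[0,0,-6.5],"fingers":0.085},
    {"linear":[0,0,0],"delta_rot":[0,0,-6.5],"fingers":0.085},
    {"linear":[0,0,0],"delta_rot":[0,0,-6.5],"fingers":0.085},
    {"linear":[0,0,0],"delta_rot":[0,0,-6.5],"fingers":0.085},
    {"linear":[0,0,0],"delta_rot":[0,0,-6.5],"fingers":0.085},
    {"linear":[0,0,0],"delta_rot":[0,0,-6.5],"fingers":0.085},
    {"linear":[0,0,0],"delta_rot":[0,0,-6.5],"fingers":0.085},
    {"linear":[0,0,0],"delta_rot":[0,0,-6.5],"fingers":0.085},
    {"linear":[0,0,0],"delta_rot":[0,0,-6.5],"fingers":0.085},
    {"linear":[0,0,0],"delta_rot":[0,0,-6.5],"fingers":0.085},
    {"linear":[0,0,0],"delta_rot":[0,0,-6.5],"fingers":0.085},
    {"linear":[0,0,0],"delta_rot":[0,0,-6.5],"fingers":0.085}
  ]
}}

```text
clock: 32.22
position: [0.4292, 0.3159, 0.1953]
ee_rot: [-0.015, 0.816, 0.576, -0.042]
contact_force: [0.3, -0.5, -0.7]
width: 0.085
```

```bash
python3 go.py .4595 .3339 .2 68.2
```

```text
t 32.22 p [0.4292 0.3159 0.1953] yaw 70.58 tiltz [-0.0858 -0.0235 -0.996 ] w 0.085 F [ 0.3 -0.5 -0.7]
now-axes turn z deg 2.38 linear mm [27.  22.6 -4.7]
after-turn turn z deg 2.38 linear mm [27.9 21.4 -4.7]
rotvec deg [-4.13  3.    2.27] lin-tool [26.7 22.1 -7.7]
```

{"name": "send_rows", "arguments": {
  "plan": [
    {"linear":[0.008,0.007,-0.004],"delta_rot":[-2,1.5,1.1],"fingers":0.085},
    {"linear":[0.009,0.007,-0.003],"delta_rot":[-2,1.5,1.1],"fingers":0.085},
    {"linear":[0.008,0.006,-0.001],"delta_rot":[0,0,0],"fingers":0.085},
    {"linear":[0,0,0],"delta_rot":[0,0,0],"fingers":0.085},
    {"linear":[0,0,0],"delta_rot":[0,0,0],"fingers":0.085}
  ]
}}

```text
clock: 32.63
position: [0.4543, 0.3277, 0.1946]
ee_rot: [-0.001, 0.827, 0.562, -0.008]
contact_force: [0.4, -0.0, 0.3]
width: 0.0852
```

```bash
python3 go.py .4595 .3339 .138 68.2
```

```text
t 32.63 p [0.4543 0.3277 0.1946] yaw 68.39 tiltz [-0.0138 -0.0075 -0.9999] w 0.0852 F [ 0.4 -0.   0.3]
now-axes turn z deg 0.19 linear mm [ 7.7  2.6 56.6]
after-turn turn z deg 0.19 linear mm [ 7.7  2.5 56.6]
rotvec deg [-0.58  0.69  0.19] lin-tool [ 8.4  3.1 56.5]
```

{"name": "send_rows", "arguments": {
  "plan": [
    {"linear":[0.005,0.002,0.005],"delta_rot":[-0.5,0.6,0],"fingers":0.085},
    {"linear":[0.003,0.001,0.01],"delta_rot":[0,0,0],"fingers":0.085},
    {"linear":[0,0,0.005],"delta_rot":[0,0,0],"fingers":0.085},
    {"linear":[0,0,0],"delta_rot":[0,0,0],"fingers":0.085},
    {"linear":[0,0,0],"delta_rot":[0,0,0],"fingers":0.085}
  ]
}}

```text
clock: 33.05
position: [0.4593, 0.3332, 0.1697]
ee_rot: [-0.0, 0.827, 0.562, -0.004]
contact_force: [-0.8, -0.5, -0.1]
width: 0.085
```

```bash
python3 go.py .4595 .3339 .138 68.2
```

```text
t 33.05 p [0.4593 0.3332 0.1697] yaw 68.38 tiltz [-0.0069 -0.0036 -1.    ] w 0.085 F [-0.8 -0.5 -0.1]
now-axes turn z deg 0.18 linear mm [ 0.8 -0.1 31.7]
after-turn turn z deg 0.18 linear mm [ 0.8 -0.1 31.7]
rotvec deg [-0.29  0.34  0.18] lin-tool [ 1.   0.1 31.7]
```

{"name": "send_rows", "arguments": {
  "plan": [
    {"linear":[0.001,0,0.012],"delta_rot":[-0.3,0.3,0],"fingers":0.085},
    {"linear":[0,0,0.012],"delta_rot":[0,0,0],"fingers":0.085},
    {"linear":[0,0,0.005],"delta_rot":[0,0,0],"fingers":0.085},
    {"linear":[0,0,0],"delta_rot":[0,0,0],"fingers":0.085},
    {"linear":[0,0,0],"delta_rot":[0,0,0],"fingers":0.085}
  ]
}}

```text
clock: 33.47
position: [0.4595, 0.3341, 0.1399]
ee_rot: [0.0, 0.827, 0.562, -0.0]
contact_force: [0.4, 0.1, 0.3]
width: 0.0849
```

```bash
python3 go.py .4595 .3339 .138 68.2
```

```text
t 33.47 p [0.4595 0.3341 0.1399] yaw 68.4 tiltz [-0.e+00 -7.e-04 -1.e+00] w 0.0849 F [0.4 0.1 0.3]
now-axes turn z deg 0.2 linear mm [-0.2  0.1  1.9]
after-turn turn z deg 0.2 linear mm [-0.2  0.1  1.9]
rotvec deg [0.01 0.04 0.2 ] lin-tool [-0.2  0.1  1.9]
```

{"name": "send_rows", "arguments": {
  "plan": [
    {"linear":[0,0,0],"delta_rot":[0,0,0],"fingers":0.045},
    {"linear":[0,0,0],"delta_rot":[0,0,0],"fingers":0.045},
    {"linear":[0,0,0],"delta_rot":[0,0,0],"fingers":0.045},
    {"linear":[0,0,0],"delta_rot":[0,0,0],"fingers":0.045},
    {"linear":[0,0,0],"delta_rot":[0,0,0],"fingers":0.045},
    {"linear":[0,0,0],"delta_rot":[0,0,0],"fingers":0.045}
  ],
  "force": 50
}}

```text
clock: 33.97
position: [0.46, 0.3342, 0.1417]
ee_rot: [0.001, 0.827, 0.562, 0.001]
contact_force: [-0.1, 0.0, -0.5]
width: 0.0521
```

```bash
python3 go.py .4595 .3339 .138 68.2
```

```text
t 33.97 p [0.46   0.3342 0.1417] yaw 68.41 tiltz [ 1.6e-03 -2.0e-04 -1.0e+00] w 0.0521 F [-0.1  0.  -0.5]
now-axes turn z deg 0.21 linear mm [-0.4 -0.4  3.7]
after-turn turn z deg 0.21 linear mm [-0.4 -0.4  3.7]
rotvec deg [ 0.09 -0.02  0.21] lin-tool [-0.4 -0.4  3.7]
```

{"name": "send_rows", "arguments": {
  "plan": [
    {"linear":[0,0,-0.005],"delta_rot":[0,0,0],"fingers":0.045},
    {"linear":[0,0,-0.015],"delta_rot":[0,0,0],"fingers":0.045},
    {"linear":[0,0,-0.02],"delta_rot":[0,0,0],"fingers":0.045},
    {"linear":[0,0,-0.02],"delta_rot":[0,0,0],"fingers":0.045},
    {"linear":[0,0,-0.025],"delta_rot":[0,0,0],"fingers":0.045},
    {"linear":[0,0,-0.025],"delta_rot":[0,0,0],"fingers":0.045},
    {"linear":[0,0,-0.025],"delta_rot":[0,0,0],"fingers":0.045},
    {"linear":[0,0,-0.025],"delta_rot":[0,0,0],"fingers":0.045},
    {"linear":[0,0,-0.02],"delta_rot":[0,0,0],"fingers":0.045},
    {"linear":[0,0,-0.01],"delta_rot":[0,0,0],"fingers":0.045}
  ]
}}

```text
clock: 34.8
position: [0.4555, 0.3322, 0.3339]
ee_rot: [-0.001, 0.827, 0.562, -0.009]
contact_force: [0.7, 1.1, -2.0]
width: 0.052
```

{"name": "send_rows", "arguments": {
  "plan": [
    {"linear":[0,0,0],"delta_rot":[0,0.2,6.5],"fingers":0.045},
    {"linear":[0,0,0],"delta_rot":[0,0.2,6.5],"fingers":0.045},
    {"linear":[0,0,0],"delta_rot":[0,0.2,6.5],"fingers":0.045},
    {"linear":[0,0,0],"delta_rot":[0,0.2,6.5],"fingers":0.045},
    {"linear":[0,0,0],"delta_rot":[0,0.2,6.5],"fingers":0.045},
    {"linear":[0,0,0],"delta_rot":[0,0.2,6.5],"fingers":0.045},
    {"linear":[0,0,0],"delta_rot":[0,0.2,6.5],"fingers":0.045},
    {"linear":[0,0,0],"delta_rot":[0,0.2,6.5],"fingers":0.045},
    {"linear":[0,0,0],"delta_rot":[0,0.2,6.5],"fingers":0.045},
    {"linear":[0,0,0],"delta_rot":[0,0.2,6.5],"fingers":0.045},
    {"linear":[0,0,0],"delta_rot":[0,0.2,6.5],"fingers":0.045},
    {"linear":[0,0,0],"delta_rot":[0,0.2,6.5],"fingers":0.045}
  ]
}}

```text
clock: 35.8
position: [0.4528, 0.3309, 0.3369]
ee_rot: [-0.005, 0.993, -0.116, 0.008]
contact_force: [-0.8, -0.7, -3.5]
width: 0.0516
```

```bash
python3 go.py .5637 -.002 .32 -11.7
```

```text
t 35.8 p [0.4528 0.3309 0.3369] yaw -13.38 tiltz [ 0.017   0.0085 -0.9998] w 0.0516 F [-0.8 -0.7 -3.5]
now-axes turn z deg -1.68 linear mm [184.9 298.2  16.9]
after-turn turn z deg -1.68 linear mm [176.1 303.5  16.9]
rotvec deg [-0.69 -0.84 -1.67] lin-tool [184.7 298.4  16. ]
```

{"name": "send_rows", "arguments": {
  "plan": [
    {"linear":[0.008,0.012,0],"delta_rot":[-0.4,-0.6,-1.5],"fingers":0.045},
    {"linear":[0.016,0.026,0],"delta_rot":[-0.2,-0.2,0],"fingers":0.045},
    {"linear":[0.018,0.03,0],"delta_rot":[0,0,0],"fingers":0.045},
    {"linear":[0.018,0.031,0],"delta_rot":[0,0,0],"fingers":0.045},
    {"linear":[0.018,0.031,0],"delta_rot":[0,0,0],"fingers":0.045},
    {"linear":[0.018,0.031,0],"delta_rot":[0,0,0],"fingers":0.045},
    {"linear":[0.018,0.031,0],"delta_rot":[0,0,0],"fingers":0.045},
    {"linear":[0.018,0.031,0],"delta_rot":[0,0,0],"fingers":0.045},
    {"linear":[0.018,0.031,0],"delta_rot":[0,0,0],"fingers":0.045},
    {"linear":[0.014,0.025,0],"delta_rot":[0,0,0],"fingers":0.045},
    {"linear":[0.006,0.012,0],"delta_rot":[0,0,0],"fingers":0.045},
    {"linear":[0,0,0],"delta_rot":[0,0,0],"fingers":0.045}
  ]
}}

```text
clock: 36.8
position: [0.5585, -0.002, 0.3313]
ee_rot: [0.0, 0.995, -0.102, -0.005]
contact_force: [0.3, 0.3, -3.6]
width: 0.0516
```

```bash
python3 go.py .5637 -.002 .2 -11.7
```

```text
t 36.8 p [ 0.5585 -0.002   0.3313] yaw -11.68 tiltz [-1.040e-02  9.000e-04 -9.999e-01] w 0.0516 F [ 0.3  0.3 -3.6]
now-axes turn z deg 0.02 linear mm [  5.1  -1.1 131.3]
after-turn turn z deg 0.02 linear mm [  5.1  -1.1 131.3]
rotvec deg [0.07 0.59 0.02] lin-tool [  6.5  -1.3 131.3]
```

{"name": "send_rows", "arguments": {
  "plan": [
    {"linear":[0.004,0,0.01],"delta_rot":[0,0.5,0],"fingers":0.045},
    {"linear":[0.002,0,0.025],"delta_rot":[0,0,0],"fingers":0.045},
    {"linear":[0,0,0.025],"delta_rot":[0,0,0],"fingers":0.045},
    {"linear":[0,0,0.025],"delta_rot":[0,0,0],"fingers":0.045},
    {"linear":[0,0,0.015],"delta_rot":[0,0,0],"fingers":0.045},
    {"linear":[0,0,0.005],"delta_rot":[0,0,0],"fingers":0.045},
    {"linear":[0,0,0],"delta_rot":[0,0,0],"fingers":0.045},
    {"linear":[0,0,0],"delta_rot":[0,0,0],"fingers":0.045}
  ]
}}

```text
clock: 37.47
position: [0.562, 0.0019, 0.2234]
ee_rot: [-0.002, 0.995, -0.102, -0.002]
contact_force: [-0.0, 0.4, -3.4]
width: 0.0518
```

```bash
python3 go.py .5637 -.002 .1417 -11.7
```

```text
t 37.47 p [0.562  0.0019 0.2234] yaw -11.72 tiltz [-0.0033  0.0052 -1.    ] w 0.0518 F [-0.   0.4 -3.4]
now-axes turn z deg -0.02 linear mm [ 2.5  3.4 81.7]
after-turn turn z deg -0.02 linear mm [ 2.5  3.4 81.7]
rotvec deg [-0.25  0.25 -0.02] lin-tool [ 2.8  3.8 81.7]
```

{"name": "send_rows", "arguments": {
  "plan": [
    {"linear":[0.002,0.003,0.015],"delta_rot":[-0.2,0.2,0],"fingers":0.045},
    {"linear":[0,0,0.02],"delta_rot":[0,0,0],"fingers":0.045},
    {"linear":[0,0,0.018],"delta_rot":[0,0,0],"fingers":0.045},
    {"linear":[0,0,0.008],"delta_rot":[0,0,0],"fingers":0.045},
    {"linear":[0,0,0],"delta_rot":[0,0,0],"fingers":0.045},
    {"linear":[0,0,0],"delta_rot":[0,0,0],"fingers":0.045}
  ]
}}

```text
clock: 37.97
position: [0.5691, 0.0005, 0.1698]
ee_rot: [-0.001, 0.995, -0.101, 0.008]
contact_force: [0.8, -0.1, -2.5]
width: 0.0517
```

```bash
python3 go.py .5637 -.002 .1417 -11.7
```

```text
t 37.97 p [5.691e-01 5.000e-04 1.698e-01] yaw -11.6 tiltz [ 1.620e-02  3.000e-04 -9.999e-01] w 0.0517 F [ 0.8 -0.1 -2.5]
now-axes turn z deg 0.1 linear mm [-4.8  3.5 28.1]
after-turn turn z deg 0.1 linear mm [-4.8  3.5 28.1]
rotvec deg [-0.2  -0.91  0.11] lin-tool [-5.2  3.6 28. ]
```

{"name": "send_rows", "arguments": {
  "plan": [
    {"linear":[-0.003,0.002,0.008],"delta_rot":[-0.2,-0.5,0],"fingers":0.045},
    {"linear":[-0.001,0.001,0.008],"delta_rot":[0,-0.3,0],"fingers":0.045},
    {"linear":[0,0,0.003],"delta_rot":[0,0,0],"fingers":0.045},
    {"linear":[0,0,0],"delta_rot":[0,0,0],"fingers":0.045},
    {"linear":[0,0,0],"delta_rot":[0,0,0],"fingers":0.045}
  ]
}}

```text
clock: 38.38
position: [0.567, -0.002, 0.1532]
ee_rot: [0.0, 0.995, -0.101, 0.004]
contact_force: [-0.6, 0.2, -3.7]
width: 0.0518
```

```bash
python3 go.py .5637 -.002 .1417 -11.7
```

```text
t 38.38 p [ 0.567  -0.002   0.1532] yaw -11.59 tiltz [ 0.008  -0.0013 -1.    ] w 0.0518 F [-0.6  0.2 -3.7]
now-axes turn z deg 0.11 linear mm [-3.3  0.6 11.5]
after-turn turn z deg 0.11 linear mm [-3.3  0.6 11.5]
rotvec deg [-0.02 -0.46  0.11] lin-tool [-3.4  0.6 11.4]
```

{"name": "send_rows", "arguments": {
  "plan": [
    {"linear":[-0.003,0,0.004],"delta_rot":[0,-0.4,0],"fingers":0.045},
    {"linear":[-0.001,0,0.003],"delta_rot":[0,-0.1,0],"fingers":0.045},
    {"linear":[0,0,0.001],"delta_rot":[0,0,0],"fingers":0.045},
    {"linear":[0,0,0],"delta_rot":[0,0,0],"fingers":0.045}
  ]
}}

```text
clock: 38.72
position: [0.5631, -0.0013, 0.1449]
ee_rot: [-0.0, 0.995, -0.101, -0.0]
contact_force: [-0.8, -0.2, -4.2]
width: 0.0516
```

```bash
python3 go.py .5637 -.002 .1417 -11.7
```

```text
t 38.72 p [ 0.5631 -0.0013  0.1449] yaw -11.6 tiltz [-4.e-04  6.e-04 -1.e+00] w 0.0516 F [-0.8 -0.2 -4.2]
now-axes turn z deg 0.1 linear mm [0.7 0.6 3.2]
after-turn turn z deg 0.1 linear mm [0.7 0.6 3.2]
rotvec deg [-0.03  0.03  0.1 ] lin-tool [0.7 0.6 3.2]
```

{"name": "send_rows", "arguments": {
  "plan": [
    {"linear":[0,0,0.0015],"delta_rot":[0,0,0],"fingers":0.045},
    {"linear":[0,0,0.001],"delta_rot":[0,0,0],"fingers":0.045},
    {"linear":[0,0,0.001],"delta_rot":[0,0,0],"fingers":0.045}
  ]
}}

```text
clock: 38.97
position: [0.5634, -0.0012, 0.1416]
ee_rot: [-0.0, 0.995, -0.101, 0.0]
contact_force: [-2.4, 1.1, 6.5]
width: 0.0515
```

```bash
python3 go.py .5637 -.002 .1417 -11.7
```

```text
t 38.97 p [ 0.5634 -0.0012  0.1416] yaw -11.6 tiltz [ 3.e-04  6.e-04 -1.e+00] w 0.0515 F [-2.4  1.1  6.5]
now-axes turn z deg 0.1 linear mm [ 0.5  0.7 -0.1]
after-turn turn z deg 0.1 linear mm [ 0.5  0.7 -0.1]
rotvec deg [-0.04 -0.01  0.1 ] lin-tool [ 0.5  0.7 -0.1]
```

{"name": "send_rows", "arguments": {
  "plan": [
    {"linear":[0,0,0],"delta_rot":[0,0,0],"fingers":0.06},
    {"linear":[0,0,0],"delta_rot":[0,0,0],"fingers":0.085},
    {"linear":[0,0,0],"delta_rot":[0,0,0],"fingers":0.085},
    {"linear":[0,0,0],"delta_rot":[0,0,0],"fingers":0.085},
    {"linear":[0,0,0],"delta_rot":[0,0,0],"fingers":0.085},
    {"linear":[0,0,0],"delta_rot":[0,0,0],"fingers":0.085},
    {"linear":[0,0,-0.01],"delta_rot":[0,0,0],"fingers":0.085},
    {"linear":[0,0,-0.02],"delta_rot":[0,0,0],"fingers":0.085},
    {"linear":[0,0,-0.03],"delta_rot":[0,0,0],"fingers":0.085},
    {"linear":[0,0,-0.03],"delta_rot":[0,0,0],"fingers":0.085},
    {"linear":[0,0,-0.01],"delta_rot":[0,0,0],"fingers":0.085}
  ]
}}

```text
clock: 39.88
position: [0.5629, -0.0013, 0.2471]
ee_rot: [-0.0, 0.995, -0.101, -0.001]
contact_force: [1.0, -0.0, 0.7]
width: 0.0849
```

```bash
python3 go.py .5514 .3247 .22 -11.7
```

```text
t 39.88 p [ 0.5629 -0.0013  0.2471] yaw -11.6 tiltz [-1.2e-03  8.0e-04 -1.0e+00] w 0.0849 F [ 1.  -0.   0.7]
now-axes turn z deg 0.1 linear mm [ -76.9 -317.    27.1]
after-turn turn z deg 0.1 linear mm [ -77.4 -316.9   27.1]
rotvec deg [-0.03  0.08  0.1 ] lin-tool [ -76.8 -317.    27.4]
```

{"name": "send_rows", "arguments": {
  "plan": [
    {"linear":[-0.005,-0.02,0],"delta_rot":[0,0,0],"fingers":0.085},
    {"linear":[-0.009,-0.036,0],"delta_rot":[0,0,0],"fingers":0.085},
    {"linear":[-0.009,-0.036,0],"delta_rot":[0,0,0],"fingers":0.085},
    {"linear":[-0.009,-0.036,0],"delta_rot":[0,0,0],"fingers":0.085},
    {"linear":[-0.009,-0.036,0],"delta_rot":[0,0,0],"fingers":0.085},
    {"linear":[-0.009,-0.036,0],"delta_rot":[0,0,0],"fingers":0.085},
    {"linear":[-0.009,-0.036,0],"delta_rot":[0,0,0],"fingers":0.085},
    {"linear":[-0.008,-0.034,0],"delta_rot":[0,0,0],"fingers":0.085},
    {"linear":[-0.006,-0.022,0],"delta_rot":[0,0,0],"fingers":0.085},
    {"linear":[-0.002,-0.01,0],"delta_rot":[0,0,0],"fingers":0.085},
    {"linear":[0,0,0],"delta_rot":[0,0,0],"fingers":0.085},
    {"linear":[0,0,0],"delta_rot":[0,0,0],"fingers":0.085}
  ]
}}

```text
clock: 40.88
position: [0.5551, 0.3215, 0.2627]
ee_rot: [-0.001, 0.995, -0.103, 0.012]
contact_force: [-0.4, -0.0, 0.6]
width: 0.085
```

```bash
python3 go.py .5514 .3247 .1405 -11.7
```

```text
t 40.88 p [0.5551 0.3215 0.2627] yaw -11.88 tiltz [ 2.320e-02  4.000e-04 -9.997e-01] w 0.085 F [-0.4 -0.   0.6]
now-axes turn z deg -0.18 linear mm [ -4.3  -2.4 122.2]
after-turn turn z deg -0.18 linear mm [ -4.3  -2.4 122.2]
rotvec deg [-0.29 -1.3  -0.18] lin-tool [ -7.1  -1.8 122.1]
```

{"name": "send_rows", "arguments": {
  "plan": [
    {"linear":[-0.003,-0.001,0.01],"delta_rot":[-0.2,-0.8,0],"fingers":0.085},
    {"linear":[-0.002,0,0.02],"delta_rot":[0,-0.5,0],"fingers":0.085},
    {"linear":[0,0,0.025],"delta_rot":[0,0,0],"fingers":0.085},
    {"linear":[0,0,0.02],"delta_rot":[0,0,0],"fingers":0.085},
    {"linear":[0,0,0.005],"delta_rot":[0,0,0],"fingers":0.085},
    {"linear":[0,0,0],"delta_rot":[0,0,0],"fingers":0.085},
    {"linear":[0,0,0],"delta_rot":[0,0,0],"fingers":0.085}
  ]
}}

```text
clock: 41.47
position: [0.5523, 0.3122, 0.18]
ee_rot: [0.002, 0.994, -0.109, -0.001]
contact_force: [0.4, -0.2, 0.2]
width: 0.0848
```

```bash
python3 go.py .5514 .3247 .1405 -11.7
```

```text
t 41.47 p [0.5523 0.3122 0.18  ] yaw -12.53 tiltz [-0.0023 -0.0029 -1.    ] w 0.0848 F [ 0.4 -0.2  0.2]
now-axes turn z deg -0.83 linear mm [ -3.6 -12.   39.5]
after-turn turn z deg -0.83 linear mm [ -3.4 -12.1  39.5]
rotvec deg [ 0.19  0.09 -0.83] lin-tool [ -3.5 -12.2  39.5]
```

{"name": "send_rows", "arguments": {
  "plan": [
    {"linear":[-0.002,-0.007,0],"delta_rot":[0.2,0.1,-0.6],"fingers":0.085},
    {"linear":[-0.001,-0.004,0],"delta_rot":[0,0,0],"fingers":0.085},
    {"linear":[0,0,0],"delta_rot":[0,0,0],"fingers":0.085},
    {"linear":[0,0,0],"delta_rot":[0,0,0],"fingers":0.085}
  ]
}}

```text
clock: 41.8
position: [0.554, 0.324, 0.1838]
ee_rot: [-0.002, 0.995, -0.105, 0.003]
contact_force: [0.9, 0.3, -0.2]
width: 0.0851
```

```bash
python3 go.py .5514 .3247 .1405 -11.7
```

```text
t 41.8 p [0.554  0.324  0.1838] yaw -12.0 tiltz [ 0.0058  0.0029 -1.    ] w 0.0851 F [ 0.9  0.3 -0.2]
now-axes turn z deg -0.3 linear mm [-2.7 -0.2 43.3]
after-turn turn z deg -0.3 linear mm [-2.7 -0.2 43.3]
rotvec deg [-0.23 -0.29 -0.3 ] lin-tool [-2.9 -0.  43.3]
```

{"name": "send_rows", "arguments": {
  "plan": [
    {"linear":[-0.002,0,0.012],"delta_rot":[-0.2,-0.3,0],"fingers":0.085},
    {"linear":[-0.001,0,0.014],"delta_rot":[0,0,0],"fingers":0.085},
    {"linear":[0,0,0.012],"delta_rot":[0,0,0],"fingers":0.085},
    {"linear":[0,0,0.004],"delta_rot":[0,0,0],"fingers":0.085},
    {"linear":[0,0,0],"delta_rot":[0,0,0],"fingers":0.085},
    {"linear":[0,0,0],"delta_rot":[0,0,0],"fingers":0.085}
  ]
}}

```text
clock: 42.3
position: [0.5514, 0.3266, 0.141]
ee_rot: [-0.001, 0.995, -0.103, 0.002]
contact_force: [0.6, 0.2, 0.5]
width: 0.0848
```

```bash
python3 go.py .5514 .3247 .139 -11.7
```

```text
t 42.3 p [0.5514 0.3266 0.141 ] yaw -11.88 tiltz [ 0.0036  0.0022 -1.    ] w 0.0848 F [0.6 0.2 0.5]
now-axes turn z deg -0.18 linear mm [0.4 1.8 2. ]
after-turn turn z deg -0.18 linear mm [0.4 1.8 2. ]
rotvec deg [-0.16 -0.17 -0.18] lin-tool [0.4 1.8 2. ]
```

{"name": "send_rows", "arguments": {
  "plan": [
    {"linear":[0,0,0],"delta_rot":[0,0,0],"fingers":0.045},
    {"linear":[0,0,0],"delta_rot":[0,0,0],"fingers":0.045},
    {"linear":[0,0,0],"delta_rot":[0,0,0],"fingers":0.045},
    {"linear":[0,0,0],"delta_rot":[0,0,0],"fingers":0.045},
    {"linear":[0,0,0],"delta_rot":[0,0,0],"fingers":0.045},
    {"linear":[0,0,0],"delta_rot":[0,0,0],"fingers":0.045}
  ],
  "force": 50
}}

```text
clock: 42.8
position: [0.5516, 0.3269, 0.1422]
ee_rot: [-0.002, 0.995, -0.103, 0.002]
contact_force: [-0.6, -0.5, -0.9]
width: 0.0518
```

```bash
python3 go.py .5514 .3247 .139 -11.7
```

```text
t 42.8 p [0.5516 0.3269 0.1422] yaw -11.88 tiltz [ 0.0046  0.003  -1.    ] w 0.0518 F [-0.6 -0.5 -0.9]
now-axes turn z deg -0.18 linear mm [0.2 2.2 3.2]
after-turn turn z deg -0.18 linear mm [0.2 2.2 3.2]
rotvec deg [-0.22 -0.23 -0.18] lin-tool [0.2 2.2 3.2]
```

{"name": "send_rows", "arguments": {
  "plan": [
    {"linear":[0,0,-0.005],"delta_rot":[0,0,0],"fingers":0.045},
    {"linear":[0,0,-0.015],"delta_rot":[0,0,0],"fingers":0.045},
    {"linear":[0,0,-0.02],"delta_rot":[0,0,0],"fingers":0.045},
    {"linear":[0,0,-0.02],"delta_rot":[0,0,0],"fingers":0.045},
    {"linear":[0,0,-0.025],"delta_rot":[0,0,0],"fingers":0.045},
    {"linear":[0,0,-0.025],"delta_rot":[0,0,0],"fingers":0.045},
    {"linear":[0,0,-0.025],"delta_rot":[0,0,0],"fingers":0.045},
    {"linear":[0,0,-0.025],"delta_rot":[0,0,0],"fingers":0.045},
    {"linear":[0,0,-0.02],"delta_rot":[0,0,0],"fingers":0.045},
    {"linear":[0,0,-0.01],"delta_rot":[0,0,0],"fingers":0.045}
  ]
}}

```text
clock: 43.63
position: [0.5462, 0.3237, 0.3307]
ee_rot: [0.005, 0.995, -0.104, -0.009]
contact_force: [0.3, 0.1, -4.1]
width: 0.0518
```

```bash
python3 go.py .5808 .085 .32 -11.7
```

```text
t 43.63 p [0.5462 0.3237 0.3307] yaw -11.91 tiltz [-0.0194 -0.0084 -0.9998] w 0.0518 F [ 0.3  0.1 -4.1]
now-axes turn z deg -0.21 linear mm [ 83.1 226.4  10.7]
after-turn turn z deg -0.21 linear mm [ 82.3 226.8  10.7]
rotvec deg [ 0.7   0.99 -0.21] lin-tool [ 83.3 226.3  12.1]
```

{"name": "send_rows", "arguments": {
  "plan": [
    {"linear":[0.004,0.012,0],"delta_rot":[0.4,0.5,0],"fingers":0.045},
    {"linear":[0.009,0.024,0],"delta_rot":[0.2,0.4,0],"fingers":0.045},
    {"linear":[0.01,0.027,0],"delta_rot":[0,0,0],"fingers":0.045},
    {"linear":[0.01,0.027,0],"delta_rot":[0,0,0],"fingers":0.045},
    {"linear":[0.01,0.027,0],"delta_rot":[0,0,0],"fingers":0.045},
    {"linear":[0.01,0.027,0],"delta_rot":[0,0,0],"fingers":0.045},
    {"linear":[0.01,0.027,0],"delta_rot":[0,0,0],"fingers":0.045},
    {"linear":[0.009,0.024,0],"delta_rot":[0,0,0],"fingers":0.045},
    {"linear":[0.006,0.014,0],"delta_rot":[0,0,0],"fingers":0.045},
    {"linear":[0.002,0.006,0],"delta_rot":[0,0,0],"fingers":0.045},
    {"linear":[0,0,0],"delta_rot":[0,0,0],"fingers":0.045},
    {"linear":[0,0,0],"delta_rot":[0,0,0],"fingers":0.045}
  ]
}}

```text
clock: 44.63
position: [0.5733, 0.0777, 0.3207]
ee_rot: [0.005, 0.995, -0.104, -0.007]
contact_force: [0.1, 0.7, -4.0]
width: 0.0517
```

```bash
python3 go.py .5808 .085 .22 -11.7
```

```text
t 44.63 p [0.5733 0.0777 0.3207] yaw -11.9 tiltz [-0.0156 -0.0076 -0.9998] w 0.0517 F [ 0.1  0.7 -4. ]
now-axes turn z deg -0.2 linear mm [  5.8  -8.7 100.7]
after-turn turn z deg -0.2 linear mm [  5.8  -8.7 100.7]
rotvec deg [ 0.61  0.79 -0.19] lin-tool [  7.2  -9.7 100.5]
```

{"name": "send_rows", "arguments": {
  "plan": [
    {"linear":[0.004,-0.003,0.01],"delta_rot":[0.4,0.5,0],"fingers":0.045},
    {"linear":[0.002,0,0.02],"delta_rot":[0.2,0.3,0],"fingers":0.045},
    {"linear":[0,0,0.025],"delta_rot":[0,0,0],"fingers":0.045},
    {"linear":[0,0,0.02],"delta_rot":[0,0,0],"fingers":0.045},
    {"linear":[0,0,0.01],"delta_rot":[0,0,0],"fingers":0.045},
    {"linear":[0,0,0],"delta_rot":[0,0,0],"fingers":0.045},
    {"linear":[0,0,0],"delta_rot":[0,0,0],"fingers":0.045}
  ]
}}

```text
clock: 45.22
position: [0.5769, 0.0879, 0.2317]
ee_rot: [-0.003, 0.995, -0.099, -0.0]
contact_force: [0.7, -0.7, -3.8]
width: 0.0515
```

```bash
python3 go.py .5808 .085 .1422 -11.7
```

```text
t 45.22 p [0.5769 0.0879 0.2317] yaw -11.41 tiltz [-0.      0.0057 -1.    ] w 0.0515 F [ 0.7 -0.7 -3.8]
now-axes turn z deg 0.29 linear mm [ 4.4  2.  89.5]
after-turn turn z deg 0.29 linear mm [ 4.4  2.  89.5]
rotvec deg [-0.32  0.07  0.29] lin-tool [ 4.5  2.5 89.5]
```

{"name": "send_rows", "arguments": {
  "plan": [
    {"linear":[0.001,0.002,0.015],"delta_rot":[-0.3,0,0.2],"fingers":0.045},
    {"linear":[0,0,0.02],"delta_rot":[0,0,0],"fingers":0.045},
    {"linear":[0,0,0.02],"delta_rot":[0,0,0],"fingers":0.045},
    {"linear":[0,0,0.01],"delta_rot":[0,0,0],"fingers":0.045},
    {"linear":[0,0,0],"delta_rot":[0,0,0],"fingers":0.045},
    {"linear":[0,0,0],"delta_rot":[0,0,0],"fingers":0.045}
  ]
}}

```text
clock: 45.72
position: [0.5811, 0.0906, 0.1713]
ee_rot: [-0.002, 0.995, -0.098, 0.005]
contact_force: [0.7, -0.8, -4.0]
width: 0.0518
```

```bash
python3 go.py .5808 .085 .1422 -11.7
```

```text
t 45.72 p [0.5811 0.0906 0.1713] yaw -11.3 tiltz [ 0.0107  0.0028 -0.9999] w 0.0518 F [ 0.7 -0.8 -4. ]
now-axes turn z deg 0.4 linear mm [ 0.8  5.6 29.1]
after-turn turn z deg 0.4 linear mm [ 0.9  5.6 29.1]
rotvec deg [-0.28 -0.57  0.4 ] lin-tool [ 0.5  5.7 29.1]
```

{"name": "send_rows", "arguments": {
  "plan": [
    {"linear":[0,0.004,0.008],"delta_rot":[-0.2,-0.4,0.2],"fingers":0.045},
    {"linear":[0,0.002,0.008],"delta_rot":[0,-0.1,0],"fingers":0.045},
    {"linear":[0,0,0.003],"delta_rot":[0,0,0],"fingers":0.045},
    {"linear":[0,0,0],"delta_rot":[0,0,0],"fingers":0.045},
    {"linear":[0,0,0],"delta_rot":[0,0,0],"fingers":0.045}
  ]
}}

```text
clock: 46.13
position: [0.5828, 0.0845, 0.1548]
ee_rot: [-0.001, 0.995, -0.1, 0.004]
contact_force: [0.3, -0.5, -4.8]
width: 0.0513
```

```bash
python3 go.py .5808 .085 .1422 -11.7
```

```text
t 46.13 p [0.5828 0.0845 0.1548] yaw -11.5 tiltz [ 0.0083  0.0012 -1.    ] w 0.0513 F [ 0.3 -0.5 -4.8]
now-axes turn z deg 0.2 linear mm [-2.  -0.1 12.6]
after-turn turn z deg 0.2 linear mm [-2.  -0.1 12.6]
rotvec deg [-0.16 -0.45  0.2 ] lin-tool [-2.1 -0.1 12.5]
```

{"name": "send_rows", "arguments": {
  "plan": [
    {"linear":[-0.001,0,0.005],"delta_rot":[-0.1,-0.4,0],"fingers":0.045},
    {"linear":[-0.001,0,0.003],"delta_rot":[0,0,0],"fingers":0.045},
    {"linear":[0,0,0.001],"delta_rot":[0,0,0],"fingers":0.045},
    {"linear":[0,0,0],"delta_rot":[0,0,0],"fingers":0.045}
  ]
}}

```text
clock: 46.47
position: [0.5812, 0.0848, 0.1456]
ee_rot: [-0.001, 0.995, -0.1, 0.001]
contact_force: [-0.5, -0.2, -4.7]
width: 0.0513
```

```bash
python3 go.py .5808 .085 .1422 -11.7
```

```text
t 46.47 p [0.5812 0.0848 0.1456] yaw -11.53 tiltz [ 0.002   0.0011 -1.    ] w 0.0513 F [-0.5 -0.2 -4.7]
now-axes turn z deg 0.17 linear mm [-0.5 -0.1  3.4]
after-turn turn z deg 0.17 linear mm [-0.5 -0.1  3.4]
rotvec deg [-0.08 -0.1   0.17] lin-tool [-0.5 -0.1  3.4]
```

{"name": "send_rows", "arguments": {
  "plan": [
    {"linear":[0,0,0.0015],"delta_rot":[0,0,0],"fingers":0.045},
    {"linear":[0,0,0.001],"delta_rot":[0,0,0],"fingers":0.045},
    {"linear":[0,0,0.001],"delta_rot":[0,0,0],"fingers":0.045}
  ]
}}

```text
clock: 46.72
position: [0.5814, 0.0849, 0.1422]
ee_rot: [-0.001, 0.995, -0.1, 0.001]
contact_force: [-2.7, -1.3, 8.5]
width: 0.0516
```

```bash
python3 go.py .5808 .085 .1422 -11.7
```

```text
t 46.72 p [0.5814 0.0849 0.1422] yaw -11.52 tiltz [ 0.0026  0.001  -1.    ] w 0.0516 F [-2.7 -1.3  8.5]
now-axes turn z deg 0.18 linear mm [-0.6 -0.  -0. ]
after-turn turn z deg 0.18 linear mm [-0.6 -0.  -0. ]
rotvec deg [-0.09 -0.13  0.18] lin-tool [-0.6 -0.  -0. ]
```

The bottle is on the tray floor. I'll release, rise, and back off toward the robot to clear the view.

{"name": "send_rows", "arguments": {
  "plan": [
    {"linear":[0,0,0],"delta_rot":[0,0,0],"fingers":0.06},
    {"linear":[0,0,0],"delta_rot":[0,0,0],"fingers":0.085},
    {"linear":[0,0,0],"delta_rot":[0,0,0],"fingers":0.085},
    {"linear":[0,0,0],"delta_rot":[0,0,0],"fingers":0.085},
    {"linear":[0,0,0],"delta_rot":[0,0,0],"fingers":0.085},
    {"linear":[0,0,0],"delta_rot":[0,0,0],"fingers":0.085},
    {"linear":[0,0,-0.01],"delta_rot":[0,0,0],"fingers":0.085},
    {"linear":[0,0,-0.02],"delta_rot":[0,0,0],"fingers":0.085},
    {"linear":[0,0,-0.03],"delta_rot":[0,0,0],"fingers":0.085},
    {"linear":[0,0,-0.03],"delta_rot":[0,0,0],"fingers":0.085},
    {"linear":[0,0,-0.01],"delta_rot":[0,0,0],"fingers":0.085}
  ]
}}

```text
clock: 47.63
position: [0.5812, 0.0848, 0.2488]
ee_rot: [-0.001, 0.995, -0.1, 0.002]
contact_force: [-0.4, -0.2, 0.1]
width: 0.0849
```

{"name": "send_rows", "arguments": {
  "plan": [
    {"linear":[-0.02,-0.01,-0.005],"delta_rot":[0,0,0],"fingers":0.085},
    {"linear":[-0.03,-0.02,0],"delta_rot":[0,0,0],"fingers":0.085},
    {"linear":[-0.03,-0.02,0],"delta_rot":[0,0,0],"fingers":0.085},
    {"linear":[-0.03,-0.02,0],"delta_rot":[0,0,0],"fingers":0.085},
    {"linear":[-0.03,-0.02,0],"delta_rot":[0,0,0],"fingers":0.085},
    {"linear":[-0.03,-0.02,0],"delta_rot":[0,0,0],"fingers":0.085},
    {"linear":[-0.02,-0.01,0],"delta_rot":[0,0,0],"fingers":0.085},
    {"linear":[-0.01,0,0],"delta_rot":[0,0,0],"fingers":0.085},
    {"linear":[0,0,0],"delta_rot":[0,0,0],"fingers":0.085},
    {"linear":[0,0,0],"delta_rot":[0,0,0],"fingers":0.085},
    {"linear":[0,0,0],"delta_rot":[0,0,0],"fingers":0.085}
  ]
}}

```text
clock: 48.55
position: [0.4089, 0.2465, 0.2658]
ee_rot: [-0.004, 0.995, -0.102, 0.015]
contact_force: [-0.8, 0.4, 0.5]
width: 0.085
```

```bash
python3 go.py; python3 - <<'E'
from h import *
a=save('scene','s6.png'); b=save('top','t6.png')
cv2.imwrite('pics/c6.png',np.vstack([a[100:330],b[170:420]])[:,:,::-1])
E
sed 's/t0.png/t6.png/' m.py > m6.py; python3 m6.py | head -5
```

```text
t 48.55 p [0.4089 0.2465 0.2658] yaw -11.76 tiltz [ 0.0296  0.0046 -0.9996] w 0.085 F [-0.8  0.4  0.5]
blue 305.6 261.3 r 16.0 [0.5609 0.0006 0.147 ] r_m 0.027
orange 257.6 251.3 r 15.2 [0.5794 0.0815 0.147 ] r_m 0.0257Traceback (most recent call last):
  File "m6.py", line 12, in <module>
    circ('green',blob((45,80,40),(85,255,255),(290,220,320,245)),.065)
                 ~~~~^^^^^^^^^^^^^^^^^^^^^^^^^^^^^^^^^^^^^^^^^^^
  File "m6.py", line 5, in blob
    n,l,st,c=cv2.connectedComponentsWithStats(z);i=1+st[1:,4].argmax();cs,_=cv2.findContours((l==i).astype(np.uint8),0,1)
                                                     ~~~~~~~~~~~~~~~^^
ValueError: attempt to get argmax of an empty sequence
```

View pics/c6.png

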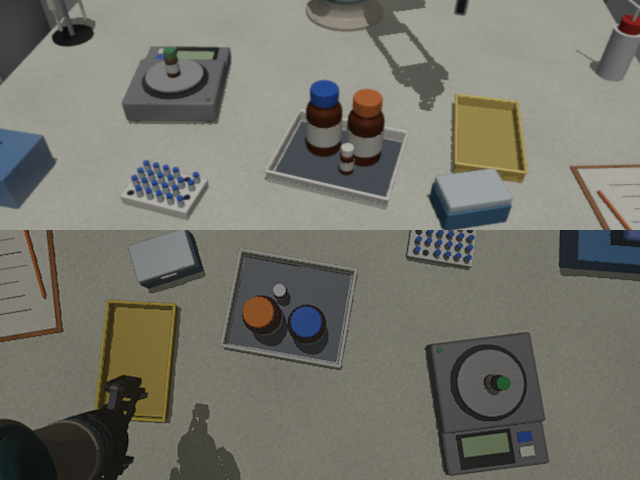

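Everything is upright. The blue bottle is about 3 mm and the orange about 2 mm from their starting spots. Handing in.

```bash
python3 -c "
from rig import manip
print(abs(manip.get_state()['qd']).max()); print(manip.sign_off())"
```

```text
0.007661812978021813
the job is handed in; nothing more can be done
None
```

The job is done and handed in at about 48.6 s on the robot clock. I moved both bottles to the yellow tray by their caps, stood the green-capped vial on the balance pan, and returned the blue and then the orange bottle to their places.

- **Bottles:** in the last top picture the blue bottle is about 3 mm and the orange about 2 mm from where each stood at the start (limit 14 mm). Both are upright.
- **Green vial:** it stands upright and released, measured about 2 mm from the pan centre just after placing (limit 20 mm). It still looks in place in the last picture.
- **Bystanders:** the white-capped vial, the rack and the tip box look unmoved in the last pictures. I did not measure them again at the end, because that script stopped with an error when it looked for the green vial at its old spot. The arm was clear of everything and nearly still at hand-in.
- **Correction on the way:** the first grip on the green vial only caught the top edge of its body. I opened and took it again about 2 cm lower, before lifting.

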